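Change the market scale's battery and weigh the order

ROBOT

A 6-joint arm with a two-finger parallel gripper is mounted at the origin on the work surface. World frame = base frame: x ahead of the robot, y to its left, z up, the work surface at z = 0. Lengths are in m, angles in rad, forces in N, time in s.
With the tool pointing down it reaches from about 0.35 to 0.925 m from the base axis. Payload 6.4 kg.
Tool frame: the origin (TCP) lies at the very end of the fingers, on their centre line; the grasp point (between the pads) lies 19 mm behind it; z points along the fingers, y is the direction in which the jaws open and shut (so a half turn about z gives the same grasp; the last joint's range is limited). The gripper opens to 85 mm and grips with 20 to 120 N. Pads are 22 mm wide; open, the fingers measure 114 mm over their backs; the gripper's body (76 mm by 85 mm) begins 54 mm behind the grasp point. The pads swing forward as they close: fully open they stand 13 mm farther back than shut.
Start: joints at [1.015, 0.245, 1.558, -0, 1.339, -0.174], TCP at [0.242, 0.603, 0.231] pointing down, gripper open.
Joint ranges: [-3.13, 3.13], [-1.02, 2.26], [0.13, 2.54], [-0.95, 4.09], [0.21, 2.88], [-2.74, 2.74]. Speed limits (rad/s): [2.57, 2.57, 3.14, 3.14, 3.14, 3.14].

INTERFACE

Orientations are given as a rotation vector (axis times angle).
In Python, from bench import r gives the robot as it stands.
- The arm moves only by the tool move_arm, never from a script. Its argument "increments" is a list of rows, each an object with "delta_pos": the shift along the tool's x, y, z in units of 0.3 m (1.0 is 0.3 m), a list of three; "rot": the turn, a rotation vector about the tool's x, y, z in units of 0.15 rad (1.0 is 0.15 rad), a list of three; "claw": the closure, from -1 (fully open) to 1 (shut). In form: [{"delta_pos": [dx, dy, dz], "rot": [wx, wy, wz], "claw": claw}, ...]. A call has 1 to 20 rows; each row shifts and turns the commanded pose from where the row before left it, along the tool's axes as they then stand; what a row does not reach is not made up. A row lasts 1/10 s, in which the tool goes at most 50 mm and 8.59 degrees, less where a joint would pass 70% of its speed; a pose out of reach is approached as far as the arm can. A call with a number of a shift or a turn outside -1 to 1 is refused whole. A call with a gripper value outside its range is refused whole. The fingers move at their own pace and stop on an object; "grip_force" is the grip in N (left out, the last holds). Time passes only in rows, so rows that do not move let the fingers close. It gives the time, the measured TCP pose, the force and the opening at its end, in the units of the state.
- r.observe(): the state, without advancing time (a new reading comes with each control period).
- r.grab_frame(name): name is "scene" or "top"; returns a dict with "img" (400x640x3 uint8, red, green, blue), "fovy" (degrees; the focal length in pixels is half the picture's height over the tangent of half this angle, whatever the lens; pixels are square), "cx", "cy" (the principal point, pixels), "origin" and "orientation" of the camera in the world. Camera axes: x right, y down, z forward; pixel columns grow to the right and rows downward; lengths in m; the calibration is good to about 2 mm. A picture is of the moment at which its call begins. There is no depth.
- r.hand_in(): hands the job in, once; it reports no verdict.
The state is a dict: "time_s": time; "joints": joint angles; "qvel": joint speeds; "effort": joint torques, N m; "tool_pos": TCP position; "eef_rot": TCP orientation; "contact_force": force on the tool from outside, world axes, zero at the start; "wrist_torque": the same for the moment, N m; "finger_gap": finger opening in m.
Only numpy, scipy, OpenCV 4.12 (cv2) and the standard library are available. Lean on these libraries where they do the work, as an engineer would, in place of code of your own. Each camera call takes 0.05 s, during which the arm holds its last target. There are 200 camera calls.

TASK

The stall's scale is running on a flat battery: press its power knob down, turn it anticlockwise to off and let it spring back up; then press the steel catch so that the spent pack pops loose, draw it out and lay it flat in the wooden tray. Set the fresh pack at the open end of the battery shoe, slide it along the rails until the catch clicks, and, with the weighing pan still empty, press the knob again, turn it clockwise to on and let it spring up. Then stand every jar of the order upright on the pan; leave the oil bottles, the tin and the scoop where they are.

Things in the scene. Friction and masses are not known exactly. Their poses are not given: they have to be found in the camera images.
- dock_seat (a point): Battery shoe on the scale's left flank, an open-topped grey channel. Point on its floor (45 mm above the counter), on the centre line, where a latched pack's origin lies. x = sliding direction INTO the shoe (away from the robot), y left, z up. From x = -24 mm in: side walls 73 mm apart, and steel lips 58 mm apart, 8-12 mm above the floor, that hold the pack's flanges down. End wall at x = 55 mm.
- catch_tab (a point): Ridged steel thumb pad (24 x 20 mm) of the sprung catch, top centre, on the outer (left) side of the shoe, 63 mm above the counter. Axes as dock_seat while at rest. Pushed straight down about 12 mm (2 N at first, up to about 10 N while it holds a pack) it lifts the hook at its other end and the latched pack pops out. Released, it springs back.
- catch (a joint): Rocker angle of the catch, rad: 0 at rest (hook down), 0.30 with the pad fully pressed; the hook clears the pack's lug from about 0.22. It stays at about 0.2 while a pack's lug lies under the hook and falls back to 0 when the pack clicks home.
- spent_pack: Flat, latched: battery pack, black, grey flanges, 340 g. Body 100 (x) x 44 x 32 mm high; 6 mm thick foot flanges make it 70 mm wide, the left (+y) one notched for the catch. On top a cross rib, 16 mm thick in x, 44 mm in y, at 32 to 54 mm height, centred at x = -15 mm: pinch it along x. Origin: centre of underside; x to the front (two brass contacts), which enters the shoe first.
- fresh_pack: Charged, on the counter: battery pack, black, grey flanges, 340 g. Body 100 (x) x 44 x 32 mm high; 6 mm thick foot flanges make it 70 mm wide, the left (+y) one notched for the catch. On top a cross rib, 16 mm thick in x, 44 mm in y, at 32 to 54 mm height, centred at x = -15 mm: pinch it along x. Origin: centre of underside; x to the front (two brass contacts), which enters the shoe first.
- tray: Wooden tray fixed on the counter left of the scale, 150 (x) x 124 (y) x 26 mm high, walls and floor 6 mm, open above. Origin: centre of the underside.
- power_grip (a point): Push-to-turn power knob on the scale's console: black disc 50 mm across (top face 86 mm above the counter) with a grip bar 46 x 12 mm, 20 mm tall, above it. This point: centre of the bar, 10 mm above the disc, 96 mm above the counter. x lies along the bar towards its white pointer line, z up; both turn with the knob.
- power (a joint): Angle of the power knob, rad, growing clockwise seen from above: 0 = off (pointer away from the robot), 1.2 = on (as at the start); stops at both ends. It is locked in both places unless the knob is pressed: it turns only when at least 5 mm down, and pops up again when it reaches either end.
- power_press (a joint): How far the knob is pressed down, m: 0 up, 0.007 fully down. Spring 5 N at the top, 9 N at the bottom.
- pan_top (a point): Centre of the top face of the weighing pan, a fixed plain steel plate 200 (x) x 270 mm (y) inside a 5 mm high, 3 mm thick rim; its top face is 100 mm above the counter. x points away from the robot as the scale stands, y left, z up.
- jar_a: Squat glass jar of olives with a dark metal lid and a paper label, 58 mm across (straight-sided up to 52 mm), 70 mm tall, 220 g; belongs to the order if present (two to four are). Origin: centre of its base, z up. It starts upright on the counter right of the scale.
- jar_b: Squat glass jar of olives with a dark metal lid and a paper label, 58 mm across (straight-sided up to 52 mm), 70 mm tall, 220 g; belongs to the order if present (two to four are). Origin: centre of its base, z up. It starts upright on the counter right of the scale.
- jar_c: Squat glass jar of olives with a dark metal lid and a paper label, 58 mm across (straight-sided up to 52 mm), 70 mm tall, 220 g; belongs to the order if present (two to four are). Origin: centre of its base, z up. It starts upright on the counter right of the scale.
- jar_d: Squat glass jar of olives with a dark metal lid and a paper label, 58 mm across (straight-sided up to 52 mm), 70 mm tall, 220 g; belongs to the order if present (two to four are). Origin: centre of its base, z up. It starts upright on the counter right of the scale.
- oil_a: Tall green oil bottle, 56 x 200 mm, a bystander. Origin: centre of its base.
- oil_b: Second oil bottle of the same size, a bystander.
- tin: Large tin can, 74 x 100 mm, a bystander.
- scoop: Steel serving spoon lying behind the scale, a bystander.
- dock_entry (a point): Where to set a pack flat and square before sliding it in: on the shoe's open floor, 82 mm before dock_seat along x, same axes. Floor 83 mm wide, from 33 mm behind this point on; 10 mm high guides, flared from 90 to 73 mm apart, begin 25 mm ahead of it. Draw a pack back to here or further before lifting it. Sliding home takes up to 15 N; push to the stop, 3 to 4 mm past dock_seat, then let go.
- ejector (a joint): Sprung contact block at the inner end of the shoe, m: 0 = fully out, about 0.0145 behind a latched pack, 0.018 fully in (3 N out, 5.5 N in). It pushes a freed or unlatched pack out until its origin is about 14 mm before dock_seat.

How it is judged:
On the way, in this order (a step that is already met when the one before it is completed fails the run):
1. the power knob is turned to off and has sprung back up (value of joint power below 0.12 rad and value of joint power_press below 0.002 m), for 0.2 s.
2. the catch is pressed and the spent pack has popped loose (value of joint catch above 0.1 rad and x of spent_pack in the frame of dock_seat below -0.006 m), for 0.05 s.
3. the spent pack lies flat in the tray (x of spent_pack in the frame of tray between -0.04 and 0.04 m and y of spent_pack in the frame of tray between -0.04 and 0.04 m and z of spent_pack in the frame of tray below 0.012 m and angle between spent_pack's own z axis and vertical below 0.1 rad), for 0.2 s.
4. the fresh pack is fully home in the shoe with the catch down behind its lug (x of fresh_pack in the frame of dock_seat between -0.003 and 0.006 m and y of fresh_pack in the frame of dock_seat between -0.004 and 0.004 m and z of fresh_pack in the frame of dock_seat between -0.004 and 0.004 m and value of joint catch below 0.06 rad), for 0.2 s.
5. the power knob is turned to on and has sprung back up (value of joint power above 1.08 rad and value of joint power_press below 0.002 m), for 0.2 s.
At the end, for the whole second after the job is handed in: Spent pack flat in the tray (within 40 mm of its centre); fresh pack latched (-3 to +6 mm along, 4 mm across and in height of dock_seat; catch under 0.06 rad); power above 1.08 rad and up within 2 mm; every jar at rest on the pan, upright within 0.1 rad, base within 95 (x), 130 mm (y) of pan_top (all of step 3 and all of step 4 and all of step 5 and linear speed of each of spent_pack, jar_a, jar_b, jar_c, jar_d below 0.03 m/s and x of jar_a in the frame of pan_top between -0.095 and 0.095 m and y of jar_a in the frame of pan_top between -0.13 and 0.13 m and z of jar_a in the frame of pan_top between -0.006 and 0.006 m and angle between each of jar_a, jar_b, jar_c, jar_d's own z axis and vertical below 0.1 rad and x of jar_b in the frame of pan_top between -0.095 and 0.095 m and y of jar_b in the frame of pan_top between -0.13 and 0.13 m and z of jar_b in the frame of pan_top between -0.006 and 0.006 m and x of jar_c in the frame of pan_top between -0.095 and 0.095 m and y of jar_c in the frame of pan_top between -0.13 and 0.13 m and z of jar_c in the frame of pan_top between -0.006 and 0.006 m and x of jar_d in the frame of pan_top between -0.095 and 0.095 m and y of jar_d in the frame of pan_top between -0.13 and 0.13 m and z of jar_d in the frame of pan_top between -0.006 and 0.006 m); the robot touches nothing.
It fails at once if a jar stands on the pan while the scale is off or being switched on (value of joint power below 1 rad and ((x of jar_a in the frame of pan_top between -0.095 and 0.095 m and y of jar_a in the frame of pan_top between -0.13 and 0.13 m and z of jar_a in the frame of pan_top between -0.006 and 0.006 m) or (x of jar_b in the frame of pan_top between -0.095 and 0.095 m and y of jar_b in the frame of pan_top between -0.13 and 0.13 m and z of jar_b in the frame of pan_top between -0.006 and 0.006 m) or (x of jar_c in the frame of pan_top between -0.095 and 0.095 m and y of jar_c in the frame of pan_top between -0.13 and 0.13 m and z of jar_c in the frame of pan_top between -0.006 and 0.006 m) or (x of jar_d in the frame of pan_top between -0.095 and 0.095 m and y of jar_d in the frame of pan_top between -0.13 and 0.13 m and z of jar_d in the frame of pan_top between -0.006 and 0.006 m))).
It fails at once if an oil bottle, the tin or the scoop is disturbed (moved over 40 mm) (distance of any of oil_a, oil_b, tin, scoop from where it was at the start of the episode above 0.04 m).
Of jar_a, jar_b, jar_c, jar_d only 2 to 4 are there at a start; the rules pass over those that are not, and their reading is None.
At some moment in a run one of jar_a, jar_b, jar_c, jar_d may be knocked a few centimetres aside while the robot is not near it.
Once in a run the grip may slacken for a moment while it holds something.
It also fails if it takes over 208 s, if anything falls off the work surface, if the arm or the gripper's body presses on something with over 40 N, if the wrist force passes 120 N, or if a joint passes its speed limit or range.

## Working session

There is one attempt and no reset: what is moved stays moved. The work goes in short steps, Python scripts to look and compute and a tool call to move; the robot and the scene stay as the last step left them, time stands still between calls to the robot, and variables do not carry over. Pictures are saved under pics/ and viewed, about 12 in all and at most 16, crops included, and the job is handed in when it is done.

Besides the shell and the picture viewer there is one more tool, called after "Request:" as name(argument=value, ...) on one line, values as JSON. move_arm: Moves the arm, as the interface text tells. Shifts and turns lie within -1 to 1; 1 stands for 0.3 m of shift or 0.15 rad of turn. Its arguments: {"type":"object","properties":{"increments":{"type":"array","items":{"type":"object","properties":{"delta_pos":{"type":"array","items":{"type":"number"}},"rot":{"type":"array","items":{"type":"number"}},"claw":{"type":"number"}}}},"grip_force":{"type":"number"}},"required":["increments"]}

```bash
ls; mkdir -p pics; cat > h.py <<'E'
import numpy as np, cv2
from scipy.spatial.transform import Rotation as R
from bench import r
def grab(n,save=None):
    f=r.grab_frame(n)
    if save: cv2.imwrite('pics/'+save,f['img'][:,:,::-1])
    return f
def cam(f):
    o=np.array(f['orientation'],float)
    M=o if o.shape==(3,3) else R.from_rotvec(o).as_matrix()
    fl=200/np.tan(np.radians(f['fovy'])/2)
    return np.array(f['origin']),M,fl
def ray(f,u,v,z):
    c,M,fl=cam(f); d=M@np.array([(u-f['cx'])/fl,(v-f['cy'])/fl,1.])
    return c+d*(z-c[2])/d[2]
def proj(f,p):
    c,M,fl=cam(f); q=M.T@(np.array(p)-c); return f['cx']+fl*q[0]/q[2], f['cy']+fl*q[1]/q[2]
E
python3 - <<'E'
from h import *
print(r.observe())
for n in ('top','scene'):
    f=grab(n,n+'0.png'); print(n,{k:v for k,v in f.items() if k!='img'})
E
```

```text
pics
{'time_s': 0.0, 'joints': array([ 1.01490516e+00,  2.45851952e-01,  1.55903480e+00,  1.67003665e-05,
        1.33873034e+00, -1.74102431e-01]), 'qvel': array([ 0.00066386, -0.00020605, -0.00086911, -0.00013055, -0.00058956,
        0.00038311]), 'effort': array([ 9.01205258e-04, -4.29523659e+01, -3.26122713e+01, -6.88701584e-05,
        5.34731982e-03,  2.41058314e-05]), 'tool_pos': array([0.24186164, 0.602707  , 0.23014494]), 'eef_rot': array([-5.95942357e-01, -3.08379850e+00,  2.96070086e-03]), 'contact_force': array([ 0.11429438, -0.83316045, -0.00976765]), 'wrist_torque': array([ 0.02276568, -0.01779512,  0.02462439]), 'finger_gap': 0.08552639659241172}
top {'fovy': 49.17269069917348, 'cx': 322.2881464964576, 'cy': 197.3594410186333, 'origin': array([ 0.45410173, -0.0350552 ,  1.39774469]), 'orientation': array([-2.16286962,  2.14060427, -0.11911249])}
scene {'fovy': 45.601409027568636, 'cx': 328.3705396737054, 'cy': 198.55602853308093, 'origin': array([1.7081984 , 0.12645071, 1.03605281]), 'orientation': array([-1.60568686, -1.82991441,  0.8444975 ])}
```

View pics/top0.png

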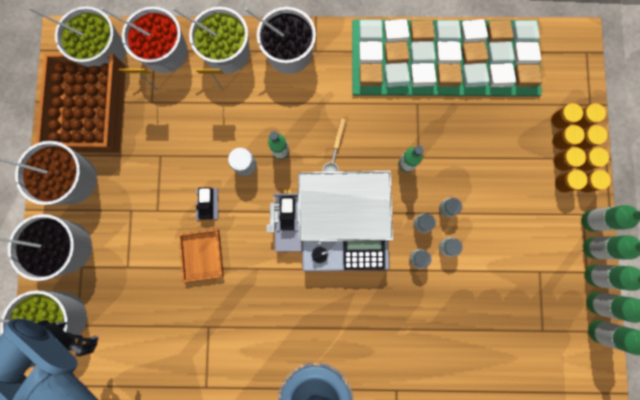

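View pics/scene0.png

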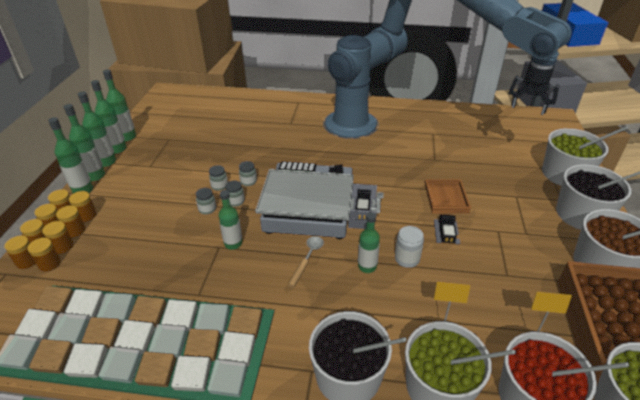

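The top view shows the scale at (345,220), the knob at (320,254), the shoe with the spent pack at (286,220), the fresh pack at (206,203), the tray at (201,257) and four jars at (425,222), (452,206), (420,259), (452,246). In the scene view the robot is at the back and the shoe at (365,200). I'll zoom in on the scale in both.

```bash
python3 - <<'E'
import cv2
a=cv2.imread('pics/top0.png')[150:290,175:405]; cv2.imwrite('pics/c1.png',cv2.resize(a,(800,487),interpolation=cv2.INTER_CUBIC))
a=cv2.imread('pics/scene0.png')[150:250,180:480]; cv2.imwrite('pics/c2.png',cv2.resize(a,(800,267),interpolation=cv2.INTER_CUBIC))
E
```

```text
(no output)
```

View pics/c1.png

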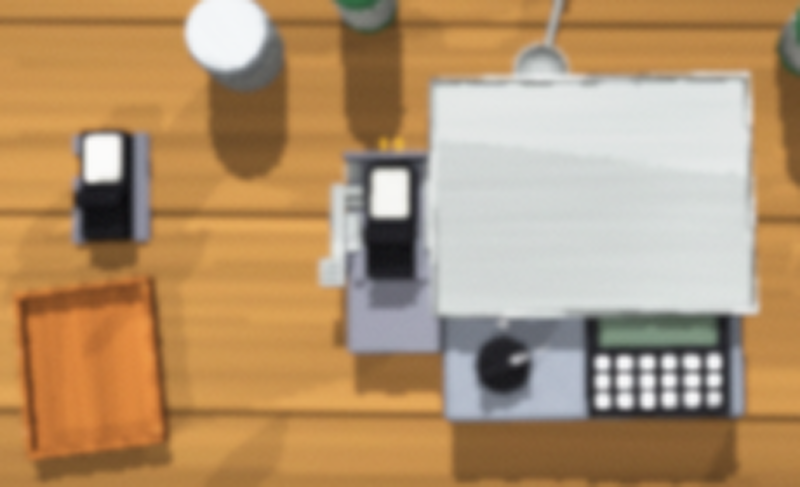

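View pics/c2.png

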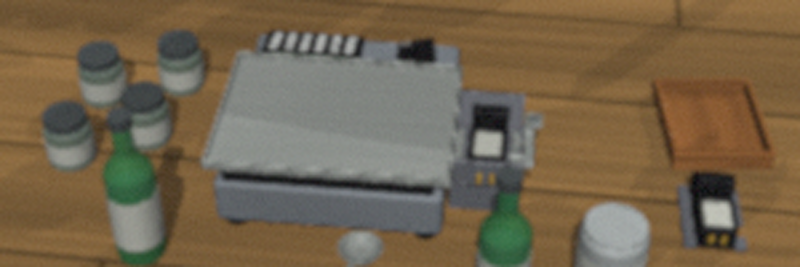

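The crops show the white label of each pack at its front, with the contacts away from the robot. In full-frame coordinates the catch pad is near (270,228), the pan corners are (299,173), (391,171), (393,240) and (301,241), and the pointer points right. Next I'll measure with masks.

```bash
cat > m.py <<'E'
from h import *
def up(f,x0,x1,y0,y1,k=4):
    return cv2.resize(f['img'][y0:y1,x0:x1],None,fx=k,fy=k,interpolation=cv2.INTER_CUBIC)
def blob(f,box,fn,z,k=4,quad=True,close=0):
    x0,x1,y0,y1=box; im=up(f,x0,x1,y0,y1,k); hsv=cv2.cvtColor(im,cv2.COLOR_RGB2HSV).astype(int)
    m=fn(hsv[...,0],hsv[...,1],hsv[...,2]).astype(np.uint8)
    if close: m=cv2.morphologyEx(m,cv2.MORPH_CLOSE,np.ones((close,close),np.uint8))
    cs,_=cv2.findContours(m,cv2.RETR_EXTERNAL,cv2.CHAIN_APPROX_NONE)
    c=max(cs,key=cv2.contourArea)
    pt=lambda p:ray(f,(p[0]+.5)/k-.5+x0,(p[1]+.5)/k-.5+y0,z)[:2]
    w=np.array([pt(p) for p in c[:,0].astype(float)],np.float32)
    (ce,sz,an)=cv2.minAreaRect(w); M=cv2.moments(w.reshape(-1,1,2)); 
    return np.array(ce),np.array(sz),an,np.array([M['m10'],M['m01']])/M['m00'],w
def show(n,b): print(n,'ctr',b[0].round(4),'size',b[1].round(4),'ang',round(b[2],2),'centroid',b[3].round(4))
E
python3 - <<'E'
from m import *
f=grab('top')
show('pan',blob(f,(290,405,160,245),lambda h,s,v:(s<30)&(v>150),.105,close=5))
show('tray',blob(f,(170,235,222,290),lambda h,s,v:(h<12)&(s>150)&(v>60),.026,close=9))
show('label spent',blob(f,(276,300,190,220),lambda h,s,v:(s<50)&(v>170),.077))
show('label fresh',blob(f,(192,220,180,206),lambda h,s,v:(s<50)&(v>170),.032))
show('spentblk',blob(f,(276,300,188,236),lambda h,s,v:(v<60)|((s<50)&(v>170)),.09,close=5))
show('freshblk',blob(f,(192,222,180,225),lambda h,s,v:(v<60)|((s<50)&(v>170)),.045,close=5))
show('knob',blob(f,(307,335,240,272),lambda h,s,v:(v<60),.09,close=5))
for n,x,y in (('j1',425,222),('j2',452,206),('j3',420,259),('j4',452,246)):
    im=up(f,x-16,x+16,y-16,y+16); hs=cv2.cvtColor(im,cv2.COLOR_RGB2HSV)
    show(n,blob(f,(x-16,x+16,y-16,y+16),lambda h,s,v:((s<70)|(h>60))&(v<130)&(v>40),.07))
c,M,fl=cam(f); print(fl, [ray(f,269.9,227.9,.063), ray(f,320,254,.096)])
cv2.imwrite('pics/z1.png',np.hstack([cv2.resize(up(f,262,302,182,254,4),(400,600)),cv2.resize(up(f,405,470,185,280,4),(400,600))])[:,:,::-1])
E
```

```text
pan ctr [ 0.5968 -0.0707] size [0.2388 0.3016] ang 1.51 centroid [ 0.5892 -0.079 ]
tray ctr [0.3896 0.4105] size [0. 0.] ang 0.0 centroid [nan nan]
label spent ctr [0.5929 0.0913] size [0.0414 0.0312] ang 1.13 centroid [0.5928 0.0909]
label fresh ctr [0.6277 0.3577] size [0.043  0.0333] ang 0.56 centroid [0.6278 0.3578]
spentblk ctr [0.5695 0.0882] size [0.0415 0.1026] ang 88.37 centroid [0.5495 0.0871]
freshblk ctr [0.5979 0.3508] size [0.0929 0.0477] ang 2.42 centroid [0.5814 0.3463]
knob ctr [ 0.4454 -0.0098] size [0.044  0.0392] ang 12.2 centroid [ 0.4444 -0.0085]
j1 ctr [ 0.5439 -0.3272] size [0.0543 0.064 ] ang 44.8 centroid [ 0.5441 -0.3275]
j2 ctr [ 0.5911 -0.4067] size [0.0511 0.0689] ang 26.97 centroid [ 0.592 -0.407]
j3 ctr [ 0.4345 -0.3137] size [0.0526 0.0608] ang 26.79 centroid [ 0.4357 -0.3133]
j4 ctr [ 0.4719 -0.4038] size [0.0516 0.0655] ang 0.61 centroid [ 0.4714 -0.405 ]
437.11308279249937 [array([0.52392281, 0.14193581, 0.063     ]), array([ 0.44674367, -0.01263533,  0.096     ])]m.py:13: RuntimeWarning: invalid value encountered in divide
  return np.array(ce),np.array(sz),an,np.array([M['m10'],M['m01']])/M['m00'],w
```

View pics/z1.png

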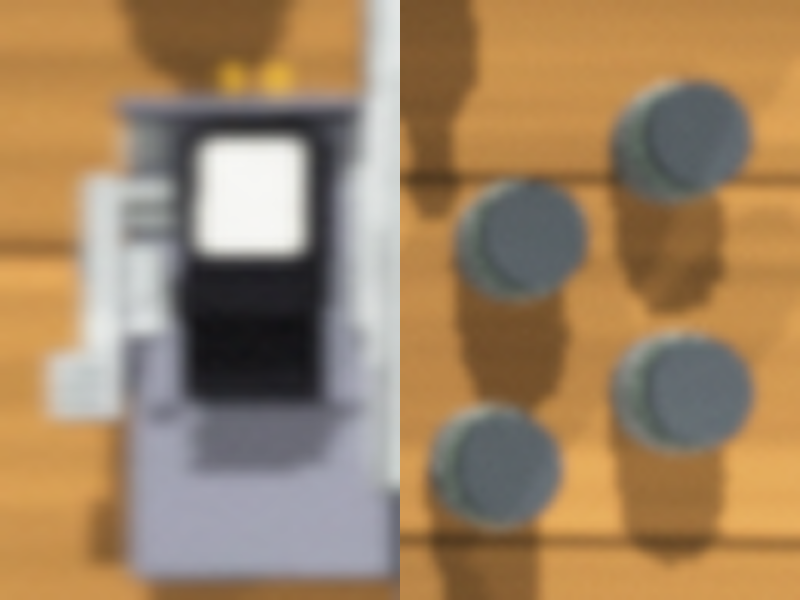

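The zoom shows the pad at about (270.3,228.2), the shoe's rear edge at row 251, the spent pack's rear edge at row 230.3, and jar lid centres at (453.8,206.4), (427,223), (422.6,259.1) and (454.1,247).

```bash
python3 - <<'E'
from m import *
f=grab('top'); g=grab('scene')
im=up(f,0,640,0,400,4); hsv=cv2.cvtColor(im,cv2.COLOR_RGB2HSV).astype(int)
grey=(hsv[...,1]<75)&(hsv[...,2]>110)
def P(u,v,z): return ray(f,(u+.5)/4-.5,(v+.5)/4-.5,z)
def fit(ps):
    ps=np.array(ps)[:,:2].astype(np.float32); l=cv2.fitLine(ps,cv2.DIST_HUBER,0,.01,.01).ravel(); return l
R_=[P(np.where(grey[v,1440:1640])[0].max()+1440.5,v,.105) for v in range(180*4,232*4)]
T_=[P(u,np.where(grey[640:760,u])[0].min()+639.5,.105) for u in list(range(304*4,322*4))+list(range(344*4,386*4))]
lr=fit(R_); lt=fit(T_)
for l in(lr,lt): print('line',l.round(4),'deg',np.degrees(np.arctan2(l[1],l[0])).round(2))
A=np.array([lr[:2],-lt[:2]]).T; t=np.linalg.solve(A,lt[2:]-lr[2:]); far_right=lr[2:]+t[0]*lr[:2]; print('far right corner',far_right)
for n,u,v in(('fl',299,173),('fr',391,171),('nr',393,240),('nl',301,241)): print(n,ray(f,u,v,.105)[:2].round(4))
# knob dark circle at .086
show('knob',blob(f,(307,335,240,272),lambda h,s,v:(v<75),.086,close=25))
print('pad',ray(f,270.3,228.2,.063),'shoe back L/R',ray(f,275.5,251,.045),ray(f,300,251,.045),'spent back',ray(f,287,230.3,.077), 'endwall',ray(f,286,194,.065))
for n,u,v in(('j2',453.8,206.4),('j1',427,223),('j3',422.6,259.1),('j4',454.1,247)):
    p=ray(f,u,v,.07); print(n,p.round(4),np.round(proj(g,p),1))
show('tray',blob(f,(170,235,222,290),lambda h,s,v:(h<12)&(s>120),.026,close=9))
c1=lambda u,v,z:ray(f,175+u/3.478,150+v/3.478,z)[:2]
tc=np.array([c1(*q,.026) for q in((17,297),(153,280),(165,440),(33,457))]); print('tray corners',tc.round(4),tc.mean(0))
tc=np.array([c1(*q,.006) for q in((73,135),(150,135),(150,242),(74,242))]); print('fresh flange',tc.round(4),tc.mean(0))
cv2.imwrite('pics/z2.png',np.hstack([cv2.resize(up(f,190,225,180,225,4),(400,514)),cv2.resize(up(f,306,336,236,275,4),(400,514))])[:,:,::-1])
E
```

```text
line [ 0.9999  0.0171  0.5801 -0.2229] deg 0.98
line [ 0.0302 -0.9995  0.6925 -0.029 ] deg -88.27
far right corner [ 0.6982501  -0.22089997]
fl [0.6873 0.0531]
fr [ 0.6958 -0.2227]
nr [ 0.49   -0.2269]
nl [0.4841 0.0436]
knob ctr [ 0.4455 -0.0099] size [0.0468 0.0421] ang 12.2 centroid [ 0.4453 -0.01  ]
pad [0.52302024 0.14068838 0.063     ] shoe back L/R [0.45407819 0.12523638 0.045     ] [0.45491363 0.04983074 0.045     ] spent back [0.51649227 0.08818043 0.077     ] endwall [0.62857511 0.09472927 0.065     ]
j2 [ 0.5947 -0.4176  0.07  ] [203.2 191.3]
j1 [ 0.5434 -0.3353  0.07  ] [232.7 183.5]
j3 [ 0.4349 -0.3202  0.07  ] [245.9 164.3]
j4 [ 0.472  -0.4153  0.07  ] [215.7 168.5]Traceback (most recent call last):
  File "<stdin>", line 19, in <module>
  File "m.py", line 9, in blob
    c=max(cs,key=cv2.contourArea)
ValueError: max() iterable argument is empty
```

```bash
cat > plan.py <<'E'
import sys
from h import *
def plan(x,y,z,phi=None):
    """rows (tool units) to bring the TCP to x,y,z and jaw direction phi, tool down"""
    s=r.observe(); Rm=R.from_rotvec(s['eef_rot']); p=np.array(s['tool_pos'])
    ya=Rm.as_matrix()[:,1]; cur=np.arctan2(ya[1],ya[0])
    if phi is None: phi=cur
    psi=phi+np.pi/2; T=R.from_euler('z',psi)*R.from_euler('x',np.pi)
    d=(Rm.inv()*T).as_rotvec()/.15; dp=(T.inv().apply(np.array([x,y,z])-p))/.3
    nr=int(np.ceil(np.abs(d).max()-.02)) ; n=max(1,int(np.ceil(np.linalg.norm(dp)/.16)))
    print('t',round(s['time_s'],2),'pos',p.round(4),'phi',round(cur,3),'gap',round(s['finger_gap'],4),'F',np.round(s['contact_force'],1),'q6',s['joints'][5].round(2))
    print('ROT total',d.round(3),'rows',nr,'each',(d/max(nr,1)).round(3)); print('POS total',dp.round(4),'rows',n,'each',(dp/n).round(4))
if __name__=='__main__': plan(*map(float,sys.argv[1:]))
E
python3 - <<'E'
from m import *
f=cv2.imread('pics/top0.png')[:,:,::-1]; F=r.grab_frame('top'); F['img']=np.ascontiguousarray(f); f=F
h=cv2.cvtColor(f['img'],cv2.COLOR_RGB2HSV); print('tray px',h[257,201],'wood',h[262,240])
c1=lambda u,v,z:ray(f,175+u/3.478,150+v/3.478,z)[:2]
tc=np.array([c1(*q,.026) for q in((17,297),(153,280),(165,440),(33,457))]); print('tray corners',tc.round(4),tc.mean(0))
tc=np.array([c1(*q,.006) for q in((73,135),(150,135),(150,242),(74,242))]); print('fresh flange',tc.round(4),tc.mean(0))
cv2.imwrite('pics/z2.png',np.hstack([cv2.resize(up(f,190,225,180,225,4),(400,514)),cv2.resize(up(f,306,336,236,275,4),(400,514))])[:,:,::-1])
E
python3 plan.py .4455 -.01 .16 .4
```

```text
tray px [ 13 183 208] wood [ 17 154 208]
tray corners [[0.4994 0.4294]
 [0.516  0.3068]
 [0.3737 0.2904]
 [0.3574 0.4078]] [0.43664044 0.35857852]
fresh flange [[0.6504 0.3917]
 [0.6511 0.32  ]
 [0.5517 0.316 ]
 [0.551  0.3861]] [0.60106691 0.3534363 ]
t 0.3 pos [0.2421 0.6031 0.2309] phi 1.189 gap 0.0855 F [ 0.3 -0.6  1.4] q6 -0.17
ROT total [-4.00e-03  1.00e-03  5.26e+00] rows 6 each [-0.001  0.     0.877]
POS total [-2.1463 -0.1713  0.2363] rows 14 each [-0.1533 -0.0122  0.0169]
```

View pics/z2.png

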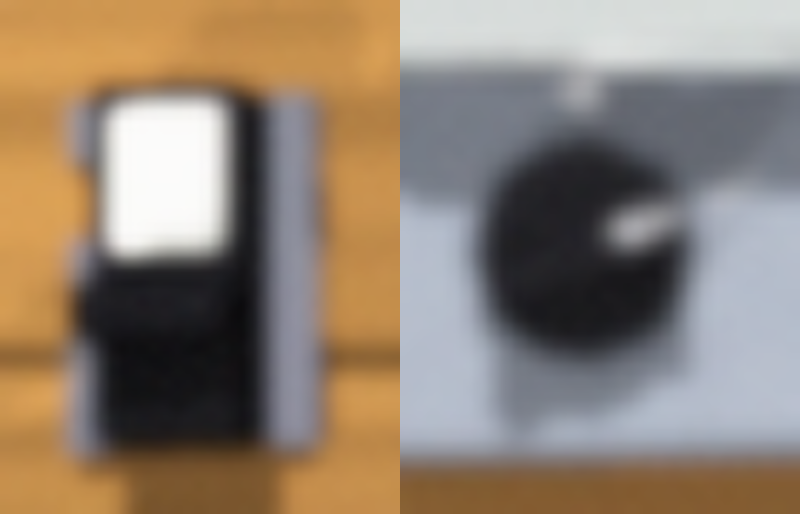

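The fresh pack measures 99.5 × 71 mm (expected 100 × 70), centred at (0.601, 0.3535). The tray is centred at (0.437, 0.359) with a yaw of about 0.135, and the knob is at (0.4455, -0.0105). Going above the knob now.

Request:
move_arm(increments=[{"rot": [0,0,0.88],"claw": 0.2},{"rot": [0,0,0.88],"claw": 0.2},{"rot": [0,0,0.88],"claw": 0.2},{"rot": [0,0,0.88],"claw": 0.2},{"rot": [0,0,0.87],"claw": 0.2},{"rot": [0,0,0.87],"claw": 0.2}], grip_force=60)

```text
invalid input at $.increments[0]: expected keys delta_pos, rot, claw
```

Request:
move_arm(increments=[{"delta_pos": [-0.153,-0.012,0.017],"claw": 0.2},{"delta_pos": [-0.153,-0.012,0.017],"claw": 0.2},{"delta_pos": [-0.153,-0.012,0.017],"claw": 0.2},{"delta_pos": [-0.153,-0.012,0.017],"claw": 0.2},{"delta_pos": [-0.153,-0.012,0.017],"claw": 0.2},{"delta_pos": [-0.153,-0.012,0.017],"claw": 0.2},{"delta_pos": [-0.153,-0.012,0.017],"claw": 0.2},{"delta_pos": [-0.153,-0.012,0.017],"claw": 0.2},{"delta_pos": [-0.153,-0.012,0.017],"claw": 0.2},{"delta_pos": [-0.153,-0.012,0.017],"claw": 0.2},{"delta_pos": [-0.153,-0.012,0.017],"claw": 0.2},{"delta_pos": [-0.153,-0.012,0.017],"claw": 0.2},{"delta_pos": [-0.153,-0.012,0.017],"claw": 0.2},{"delta_pos": [-0.153,-0.012,0.017],"claw": 0.2},{"claw": 0.2},{"claw": 0.2}])

```text
invalid input at $.increments[0]: expected keys delta_pos, rot, claw
```

```bash
python3 plan.py .4455 -.0105 .091 .4; python3 - <<'E'
from h import *
print(proj(grab('scene'),[.4455,-.0105,.096]))
f=r.grab_frame('scene');cv2.imwrite('pics/k1.png',cv2.resize(f['img'][100:230,250:410],(800,650)[:2] if 0 else (738,600),interpolation=cv2.INTER_CUBIC)[:,:,::-1])
E
```

```text
t 0.3 pos [0.2421 0.6031 0.2309] phi 1.189 gap 0.0855 F [ 0.3 -0.6  1.4] q6 -0.17
ROT total [-4.00e-03  1.00e-03  5.26e+00] rows 6 each [-0.001  0.     0.877]
POS total [-2.1478 -0.1719  0.4663] rows 14 each [-0.1534 -0.0123  0.0333]
(np.float64(335.36829042908715), np.float64(167.2115305262851))
```

Request:
move_arm(increments=[{"delta_pos": [0,0,0],"rot": [0,0,0.88],"claw": 0.2},{"delta_pos": [0,0,0],"rot": [0,0,0.88],"claw": 0.2},{"delta_pos": [0,0,0],"rot": [0,0,0.88],"claw": 0.2},{"delta_pos": [0,0,0],"rot": [0,0,0.88],"claw": 0.2},{"delta_pos": [0,0,0],"rot": [0,0,0.87],"claw": 0.2},{"delta_pos": [0,0,0],"rot": [0,0,0.87],"claw": 0.2}], grip_force=60)

```text
time_s: 1.0
tool_pos: [0.2422, 0.6032, 0.2313]
eef_rot: [-1.743, -2.614, 0.0]
contact_force: [0.9, -0.1, 0.1]
finger_gap: 0.034
```

Request:
move_arm(increments=[{"delta_pos": [-0.153,-0.012,0.017],"rot": [0,0,0],"claw": 0.2},{"delta_pos": [-0.153,-0.012,0.017],"rot": [0,0,0],"claw": 0.2},{"delta_pos": [-0.153,-0.012,0.017],"rot": [0,0,0],"claw": 0.2},{"delta_pos": [-0.153,-0.012,0.017],"rot": [0,0,0],"claw": 0.2},{"delta_pos": [-0.153,-0.012,0.017],"rot": [0,0,0],"claw": 0.2},{"delta_pos": [-0.153,-0.012,0.017],"rot": [0,0,0],"claw": 0.2},{"delta_pos": [-0.153,-0.012,0.017],"rot": [0,0,0],"claw": 0.2},{"delta_pos": [-0.153,-0.012,0.017],"rot": [0,0,0],"claw": 0.2},{"delta_pos": [-0.153,-0.012,0.017],"rot": [0,0,0],"claw": 0.2},{"delta_pos": [-0.153,-0.012,0.017],"rot": [0,0,0],"claw": 0.2},{"delta_pos": [-0.153,-0.012,0.017],"rot": [0,0,0],"claw": 0.2},{"delta_pos": [-0.153,-0.012,0.017],"rot": [0,0,0],"claw": 0.2},{"delta_pos": [-0.153,-0.012,0.017],"rot": [0,0,0],"claw": 0.2},{"delta_pos": [-0.153,-0.012,0.017],"rot": [0,0,0],"claw": 0.2},{"delta_pos": [0,0,0],"rot": [0,0,0],"claw": 0.2},{"delta_pos": [0,0,0],"rot": [0,0,0],"claw": 0.2}])

```text
time_s: 2.6
tool_pos: [0.446, -0.0091, 0.1598]
eef_rot: [-1.739, -2.616, -0.0]
contact_force: [0.7, 0.5, 0.8]
finger_gap: 0.0342
```

```bash
python3 plan.py .4455 -.0105 .091 .4; python3 - <<'E'
from h import *
f=r.grab_frame('scene');cv2.imwrite('pics/k2.png',cv2.resize(f['img'][100:230,250:410],(738,600),interpolation=cv2.INTER_CUBIC)[:,:,::-1])
E
```

```text
t 2.6 pos [ 0.446  -0.0091  0.1598] phi 0.398 gap 0.0342 F [0.7 0.5 0.8] q6 -0.67
ROT total [-0.001 -0.003 -0.016] rows 0 each [-0.001 -0.003 -0.016]
POS total [-0.0036 -0.0035  0.2295] rows 2 each [-0.0018 -0.0017  0.1147]
```

View pics/k2.png

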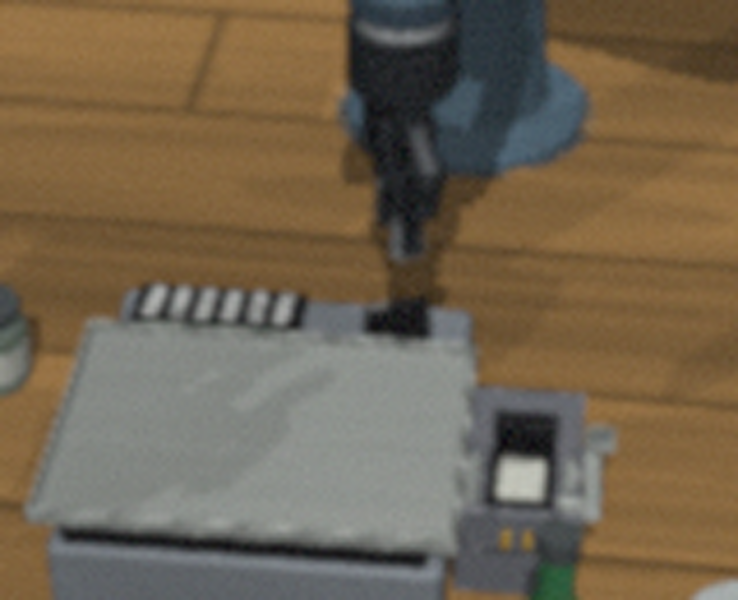

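The fingers are centred over the knob (crop pixel (400,315)). Next I'll descend and pinch the bar.

Request:
move_arm(increments=[{"delta_pos": [-0.002,-0.002,0.075],"rot": [0,0,0],"claw": 0.2},{"delta_pos": [-0.002,-0.002,0.075],"rot": [0,0,0],"claw": 0.2},{"delta_pos": [0,0,0.075],"rot": [0,0,0],"claw": 0.2},{"delta_pos": [0,0,0],"rot": [0,0,0],"claw": 1},{"delta_pos": [0,0,0],"rot": [0,0,0],"claw": 1},{"delta_pos": [0,0,0],"rot": [0,0,0],"claw": 1},{"delta_pos": [0,0,0],"rot": [0,0,0],"claw": 1}], grip_force=60)

```text
time_s: 3.35
tool_pos: [0.4444, -0.0086, 0.0921]
eef_rot: [-1.734, -2.617, -0.001]
contact_force: [-1.1, 5.9, -8.1]
finger_gap: 0.0102
```

Request:
move_arm(increments=[{"delta_pos": [0,0,0.014],"rot": [0,0,0],"claw": 1},{"delta_pos": [0,0,0.014],"rot": [0,0,0],"claw": 1},{"delta_pos": [0,0,0],"rot": [0,0,0],"claw": 1}])

```text
time_s: 3.65
tool_pos: [0.4447, -0.0086, 0.0853]
eef_rot: [-1.733, -2.615, -0.001]
contact_force: [-8.7, 8.3, 8.3]
finger_gap: 0.01
```

Request:
move_arm(increments=[{"delta_pos": [0,0,0],"rot": [0,0,-0.7],"claw": 1},{"delta_pos": [0,0,0],"rot": [0,0,-0.7],"claw": 1},{"delta_pos": [0,0,0],"rot": [0,0,-0.7],"claw": 1},{"delta_pos": [0,0,0],"rot": [0,0,0],"claw": 1}])

```text
time_s: 4.05
tool_pos: [0.4442, -0.0089, 0.0853]
eef_rot: [-1.299, -2.855, -0.0]
contact_force: [-9.2, 6.9, 8.4]
finger_gap: 0.0103
```

```bash
python3 plan.py .4455 -.0105 .086; python3 -c "
from bench import r;print(r.observe()['wrist_torque'])"
```

```text
t 4.05 pos [ 0.4442 -0.0089  0.0853] phi 0.717 gap 0.0103 F [-9.2  6.9  8.4] q6 -0.99
ROT total [-0.012 -0.029 -0.   ] rows 1 each [-0.012 -0.029 -0.   ]
POS total [-0.0069 -0.0004 -0.0024] rows 1 each [-0.0069 -0.0004 -0.0024]
[1.12419799 1.73872446 0.02411353]
```

Request:
move_arm(increments=[{"delta_pos": [0,0,0],"rot": [0,0,-0.7],"claw": 1},{"delta_pos": [0,0,0],"rot": [0,0,-0.7],"claw": 1},{"delta_pos": [0,0,0],"rot": [0,0,-0.7],"claw": 1},{"delta_pos": [0,0,0],"rot": [0,0,-0.7],"claw": 1},{"delta_pos": [0,0,0],"rot": [0,0,-0.7],"claw": 1},{"delta_pos": [0,0,0],"rot": [0,0,-0.7],"claw": 1},{"delta_pos": [0,0,0],"rot": [0,0,-0.7],"claw": 1},{"delta_pos": [0,0,0],"rot": [0,0,-0.7],"claw": 1},{"delta_pos": [0,0,0],"rot": [0,0,-0.5],"claw": 1},{"delta_pos": [0,0,0],"rot": [0,0,0],"claw": 1}])

```text
time_s: 5.05
tool_pos: [0.4438, -0.0101, 0.0852]
eef_rot: [0.094, -3.135, 0.001]
contact_force: [-12.1, -0.6, 7.0]
finger_gap: 0.0102
```

```bash
python3 plan.py .4455 -.0105 .086; python3 -c "
from bench import r;print(r.observe()['wrist_torque'])"
```

```text
t 5.05 pos [ 0.4438 -0.0101  0.0852] phi 1.631 gap 0.0102 F [-12.1  -0.6   7. ] q6 -1.91
ROT total [-0.002 -0.038 -0.   ] rows 1 each [-0.002 -0.038 -0.   ]
POS total [-0.0057 -0.0015 -0.0028] rows 1 each [-0.0057 -0.0015 -0.0028]
[-0.04449095  2.20287115 -0.53065933]
```

Request:
move_arm(increments=[{"delta_pos": [0,0,-0.012],"rot": [0,0,0.2],"claw": 1},{"delta_pos": [0,0,-0.014],"rot": [0,0,0],"claw": 1},{"delta_pos": [0,0,0],"rot": [0,0,0],"claw": 0.2},{"delta_pos": [0,0,0],"rot": [0,0,0],"claw": 0.2},{"delta_pos": [0,0,0],"rot": [0,0,0],"claw": 0.2},{"delta_pos": [0,0,-0.1],"rot": [0,0,0],"claw": 0.2},{"delta_pos": [0,0,-0.1],"rot": [0,0,0],"claw": 0.2},{"delta_pos": [0,0,-0.1],"rot": [0,0,0],"claw": 0.2}])

```text
time_s: 5.85
tool_pos: [0.4459, -0.0101, 0.1836]
eef_rot: [-0.046, 3.14, -0.001]
contact_force: [1.2, -1.4, 0.1]
finger_gap: 0.0345
```

```bash
python3 plan.py .523 .141 .12 0.03; python3 - <<'E'
from h import *
f=r.grab_frame('scene');a=cv2.resize(f['img'][155:185,315:365],(800,480),interpolation=cv2.INTER_CUBIC)
cv2.imwrite('pics/k3.png',a[:,:,::-1]); print(proj(f,[.523,.141,.063]))
f=r.grab_frame('scene')
E
```

```text
t 5.85 pos [ 0.4459 -0.0101  0.1836] phi 1.6 gap 0.0345 F [ 1.2 -1.4  0.1] q6 -1.88
ROT total [5.0000e-03 1.1000e-02 1.0467e+01] rows 11 each [0.    0.001 0.952]
POS total [0.4956 0.272  0.2121] rows 4 each [0.1239 0.068  0.053 ]
(np.float64(379.3469386658754), np.float64(193.54554277014356))
```

View pics/k3.png

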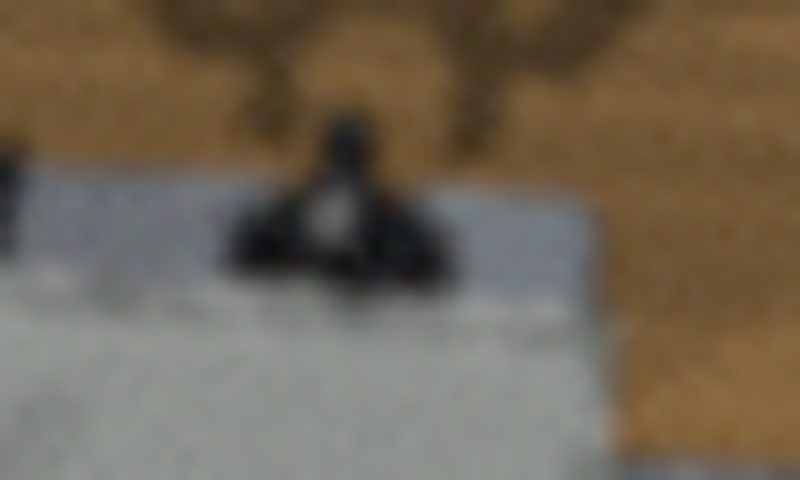

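The pointer's white end faces the camera at crop pixel (335,215), i.e. away from the robot, so the knob is off and has sprung up. Next is the catch, with the fingers shut.

Request:
move_arm(increments=[{"delta_pos": [0,0,0],"rot": [0,0,0.95],"claw": 1},{"delta_pos": [0,0,0],"rot": [0,0,0.95],"claw": 1},{"delta_pos": [0,0,0],"rot": [0,0,0.95],"claw": 1},{"delta_pos": [0,0,0],"rot": [0,0,0.95],"claw": 1},{"delta_pos": [0,0,0],"rot": [0,0,0.95],"claw": 1},{"delta_pos": [0,0,0],"rot": [0,0,0.95],"claw": 1},{"delta_pos": [0,0,0],"rot": [0,0,0.95],"claw": 1},{"delta_pos": [0,0,0],"rot": [0,0,0.95],"claw": 1},{"delta_pos": [0,0,0],"rot": [0,0,0.95],"claw": 1},{"delta_pos": [0,0,0],"rot": [0,0,0.95],"claw": 1},{"delta_pos": [0,0,0],"rot": [0,0,0.95],"claw": 1},{"delta_pos": [0.126,0.065,0],"rot": [0,0,0],"claw": 1},{"delta_pos": [0.126,0.065,0],"rot": [0,0,0],"claw": 1},{"delta_pos": [0.126,0.066,0],"rot": [0,0,0],"claw": 1},{"delta_pos": [0.126,0.066,0],"rot": [0,0,0],"claw": 1},{"delta_pos": [0,0,0.105],"rot": [0,0,0],"claw": 1},{"delta_pos": [0,0,0.105],"rot": [0,0,0],"claw": 1},{"delta_pos": [0,0,0.1],"rot": [0,0,0],"claw": 1},{"delta_pos": [0,0,0],"rot": [0,0,0],"claw": 1}])

```text
time_s: 7.85
tool_pos: [0.5155, 0.1437, 0.0841]
eef_rot: [-2.181, -2.253, 0.011]
contact_force: [-0.3, -0.2, -0.6]
finger_gap: -0.0001
```

```bash
python3 plan.py .520 .1435 .065 0.03
```

```text
t 7.85 pos [0.5155 0.1437 0.0841] phi 0.033 gap -0.0001 F [-0.3 -0.2 -0.6] q6 0.03
ROT total [-0.061  0.002  0.018] rows 1 each [-0.061  0.002  0.018]
POS total [-0.001   0.0149  0.0638] rows 1 each [-0.001   0.0149  0.0638]
```

Request:
move_arm(increments=[{"delta_pos": [0,0.015,0.03],"rot": [-0.06,0,0],"claw": 1},{"delta_pos": [0,0,0.03],"rot": [0,0,0],"claw": 1},{"delta_pos": [0,0,0],"rot": [0,0,0],"claw": 1}])

```text
time_s: 8.15
tool_pos: [0.5238, 0.1438, 0.0707]
eef_rot: [2.181, 2.252, 0.01]
contact_force: [-0.7, 0.4, -0.4]
finger_gap: -0.0004
```

```bash
python3 plan.py .520 .1435 .050 0.03
```

```text
t 8.15 pos [0.5238 0.1438 0.0707] phi 0.032 gap -0.0004 F [-0.7  0.4 -0.4] q6 0.03
ROT total [0.06  0.    0.015] rows 1 each [0.06  0.    0.015]
POS total [-0.0006 -0.0126  0.0691] rows 1 each [-0.0006 -0.0126  0.0691]
```

Request:
move_arm(increments=[{"delta_pos": [0,-0.005,0.01],"rot": [0.03,0,0],"claw": 1},{"delta_pos": [0,0,0.012],"rot": [0,0,0],"claw": 1},{"delta_pos": [0,0,0.012],"rot": [0,0,0],"claw": 1},{"delta_pos": [0,0,0.012],"rot": [0,0,0],"claw": 1},{"delta_pos": [0,0,0.012],"rot": [0,0,0],"claw": 1},{"delta_pos": [0,0,0.012],"rot": [0,0,0],"claw": 1},{"delta_pos": [0,0,0],"rot": [0,0,0],"claw": 1}])

```text
time_s: 8.85
tool_pos: [0.5237, 0.1441, 0.0539]
eef_rot: [2.182, 2.255, 0.005]
contact_force: [-13.8, -1.7, 29.5]
finger_gap: -0.0001
```

```bash
python3 plan.py .520 .1435 .050 0.03;  python3 - <<'E'
from h import *
f=r.grab_frame('scene');a=cv2.resize(f['img'][160:240,330:410],(600,600),interpolation=cv2.INTER_CUBIC)
cv2.imwrite('pics/p1.png',a[:,:,::-1])
E
```

```text
t 8.85 pos [0.5237 0.1441 0.0539] phi 0.033 gap -0.0001 F [-13.8  -1.7  29.5] q6 0.03
ROT total [0.035 0.003 0.021] rows 1 each [0.035 0.003 0.021]
POS total [-0.0016 -0.0125  0.0129] rows 1 each [-0.0016 -0.0125  0.0129]
```

View pics/p1.png

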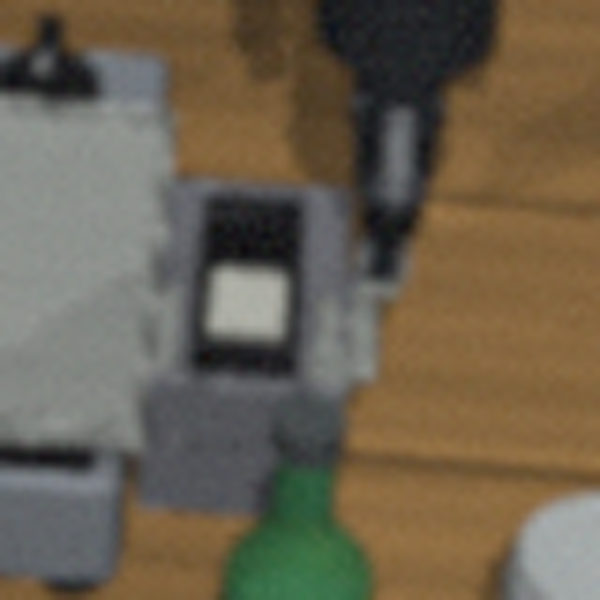

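The label moved from row 204 to row 200 (about 14 mm towards the robot), so the pack has popped. I'll release the catch and measure the pack.

Request:
move_arm(increments=[{"delta_pos": [0,0,-0.04],"rot": [0,0,0],"claw": 1},{"delta_pos": [0,0,-0.13],"rot": [0,0,0],"claw": 1},{"delta_pos": [0,0,-0.13],"rot": [0,0,0],"claw": 1},{"delta_pos": [0.1,0,-0.1],"rot": [0,0,0],"claw": -0.2},{"delta_pos": [0.1,0,0],"rot": [0,0,0],"claw": -0.2},{"delta_pos": [0.1,0,0],"rot": [0,0,0],"claw": -0.2},{"delta_pos": [0,0,0],"rot": [0,0,0],"claw": -0.2},{"delta_pos": [0,0,0],"rot": [0,0,0],"claw": -0.2}])

```text
time_s: 9.7
tool_pos: [0.5186, 0.2341, 0.1693]
eef_rot: [2.181, 2.256, 0.005]
contact_force: [-0.5, 0.7, 0.3]
finger_gap: 0.0512
```

```bash
 python3 - <<'E'
from m import *
f=grab('top','top2.png')
W=lambda h,s,v:(s<50)&(v>170)
for fn in('top0.png','top2.png'):
    f['img']=np.ascontiguousarray(cv2.imread('pics/'+fn)[:,:,::-1])
    show('label spent',blob(f,(276,298,190,226),W,.077)); show('label fresh',blob(f,(192,220,180,206),W,.032))
    show('spentblk',blob(f,(276,298,188,242),lambda h,s,v:(v<60)|((s<50)&(v>170)),.077,close=9))
E
python3 plan.py .538 .0885 .13 0.03
```

```text
label spent ctr [0.5929 0.0913] size [0.0414 0.0312] ang 1.13 centroid [0.5928 0.091 ]
label fresh ctr [0.6279 0.3578] size [0.0431 0.0333] ang 2.47 centroid [0.6278 0.3578]
spentblk ctr [0.5707 0.0962] size [0.0556 0.1031] ang 89.82 centroid [0.5686 0.0906]
label spent ctr [0.5766 0.0899] size [0.042 0.032] ang 1.12 centroid [0.577 0.09 ]
label fresh ctr [0.6279 0.3578] size [0.0432 0.0333] ang 2.47 centroid [0.6277 0.3577]
spentblk ctr [0.5545 0.0959] size [0.1025 0.0556] ang 2.13 centroid [0.5512 0.0904]
t 9.75 pos [0.5186 0.2335 0.1693] phi 0.033 gap 0.0514 F [0.9 0.5 0.3] q6 0.19
ROT total [0.028 0.003 0.018] rows 1 each [0.028 0.003 0.018]
POS total [-0.485   0.05    0.1309] rows 4 each [-0.1213  0.0125  0.0327]
```

Request:
move_arm(increments=[{"delta_pos": [-0.121,0.011,0],"rot": [0.03,0,0.02],"claw": -0.2},{"delta_pos": [-0.121,0.011,0],"rot": [0,0,0],"claw": -0.2},{"delta_pos": [-0.121,0.011,0],"rot": [0,0,0],"claw": -0.2},{"delta_pos": [-0.121,0.011,0],"rot": [0,0,0],"claw": -0.2},{"delta_pos": [0,0,0.065],"rot": [0,0,0],"claw": -0.2},{"delta_pos": [0,0,0.065],"rot": [0,0,0],"claw": -0.2},{"delta_pos": [0,0,0],"rot": [0,0,0],"claw": -0.2},{"delta_pos": [0,0,0],"rot": [0,0,0],"claw": -0.2}])

```text
time_s: 10.55
tool_pos: [0.5361, 0.0884, 0.1307]
eef_rot: [-2.189, -2.253, 0.001]
contact_force: [0.5, 0.3, 0.4]
finger_gap: 0.0511
```

```bash
python3 plan.py .536 .0885 .080 0.03
```

```text
t 10.55 pos [0.5361 0.0884 0.1307] phi 0.029 gap 0.0511 F [0.5 0.3 0.4] q6 -0.07
ROT total [-0.005  0.    -0.01 ] rows 0 each [-0.005  0.    -0.01 ]
POS total [ 0.0002 -0.0005  0.169 ] rows 2 each [ 0.0001 -0.0002  0.0845]
```

Request:
move_arm(increments=[{"delta_pos": [0,0,0.06],"rot": [0,0,0],"claw": -0.2},{"delta_pos": [0,0,0.06],"rot": [0,0,0],"claw": -0.2},{"delta_pos": [0,0,0.049],"rot": [0,0,0],"claw": -0.2},{"delta_pos": [0,0,0],"rot": [0,0,0],"claw": 1},{"delta_pos": [0,0,0],"rot": [0,0,0],"claw": 1},{"delta_pos": [0,0,0],"rot": [0,0,0],"claw": 1},{"delta_pos": [0,0,0],"rot": [0,0,0],"claw": 1},{"delta_pos": [0,0,0],"rot": [0,0,0],"claw": 1}], grip_force=80)

```text
time_s: 11.35
tool_pos: [0.5373, 0.0891, 0.0814]
eef_rot: [2.187, 2.253, 0.002]
contact_force: [-0.2, -0.4, 4.9]
finger_gap: 0.0141
```

Request:
move_arm(increments=[{"delta_pos": [0,-0.03,0],"rot": [0,0,0],"claw": 1},{"delta_pos": [0,-0.05,0],"rot": [0,0,0],"claw": 1},{"delta_pos": [0,-0.06,0],"rot": [0,0,0],"claw": 1},{"delta_pos": [0,-0.06,0],"rot": [0,0,0],"claw": 1},{"delta_pos": [0,-0.05,0],"rot": [0,0,0],"claw": 1},{"delta_pos": [0,-0.01,0],"rot": [0,0,0],"claw": 1},{"delta_pos": [0,0,0],"rot": [0,0,0],"claw": 1},{"delta_pos": [0,0,0],"rot": [0,0,0],"claw": 1}])

```text
time_s: 12.15
tool_pos: [0.4584, 0.0868, 0.0814]
eef_rot: [2.188, 2.254, 0.0]
contact_force: [-4.0, -1.1, 11.0]
finger_gap: 0.0145
```

Request:
move_arm(increments=[{"delta_pos": [0,0,-0.05],"rot": [0,0,0],"claw": 1},{"delta_pos": [0,0,-0.08],"rot": [0,0,0],"claw": 1},{"delta_pos": [0,0,-0.1],"rot": [0,0,0],"claw": 1},{"delta_pos": [0,0,-0.06],"rot": [0,0,-0.35],"claw": 1},{"delta_pos": [0,0,0],"rot": [0,0,-0.35],"claw": 1},{"delta_pos": [0,0,0],"rot": [0,0,0],"claw": 1}])

```text
time_s: 12.75
tool_pos: [0.457, 0.0869, 0.1662]
eef_rot: [-2.066, -2.364, 0.002]
contact_force: [-0.5, 0.2, -4.5]
finger_gap: 0.014
```

```bash
python3 plan.py .422 .357 .09 0.135
```

```text
t 12.75 pos [0.457  0.0869 0.1662] phi 0.135 gap 0.014 F [-0.5  0.2 -4.5] q6 -0.19
ROT total [-0.014 -0.003 -0.003] rows 0 each [-0.014 -0.003 -0.003]
POS total [0.9077 0.0056 0.2539] rows 6 each [0.1513 0.0009 0.0423]
```

Request:
move_arm(increments=[{"delta_pos": [0.1,0.001,0],"rot": [0,0,0],"claw": 1},{"delta_pos": [0.13,0.001,0],"rot": [0,0,0],"claw": 1},{"delta_pos": [0.13,0.001,0],"rot": [0,0,0],"claw": 1},{"delta_pos": [0.13,0.001,0],"rot": [0,0,0],"claw": 1},{"delta_pos": [0.13,0.001,0],"rot": [0,0,0],"claw": 1},{"delta_pos": [0.13,0,0],"rot": [0,0,0],"claw": 1},{"delta_pos": [0.1,0,0],"rot": [0,0,0],"claw": 1},{"delta_pos": [0.057,0,0.05],"rot": [0,0,0],"claw": 1},{"delta_pos": [0,0,0.1],"rot": [0,0,0],"claw": 1},{"delta_pos": [0,0,0.1],"rot": [0,0,0],"claw": 1},{"delta_pos": [0,0,0],"rot": [0,0,0],"claw": 1},{"delta_pos": [0,0,0],"rot": [0,0,0],"claw": 1}])

```text
time_s: 13.95
tool_pos: [0.4221, 0.356, 0.0909]
eef_rot: [-2.067, -2.364, 0.005]
contact_force: [0.5, 0.2, -2.9]
finger_gap: 0.014
```

```bash
python3 plan.py .422 .357 .044 0.135;  python3 - <<'E'
from h import *
f=r.grab_frame('scene');a=cv2.resize(f['img'][130:250,330:490],(800,600),interpolation=cv2.INTER_CUBIC)
cv2.imwrite('pics/t1.png',a[:,:,::-1])
E
```

```text
t 13.95 pos [0.4221 0.356  0.0909] phi 0.134 gap 0.014 F [ 0.5  0.2 -2.9] q6 0.36
ROT total [-0.023  0.008 -0.008] rows 1 each [-0.023  0.008 -0.008]
POS total [0.0035 0.     0.1563] rows 1 each [0.0035 0.     0.1563]
```

View pics/t1.png

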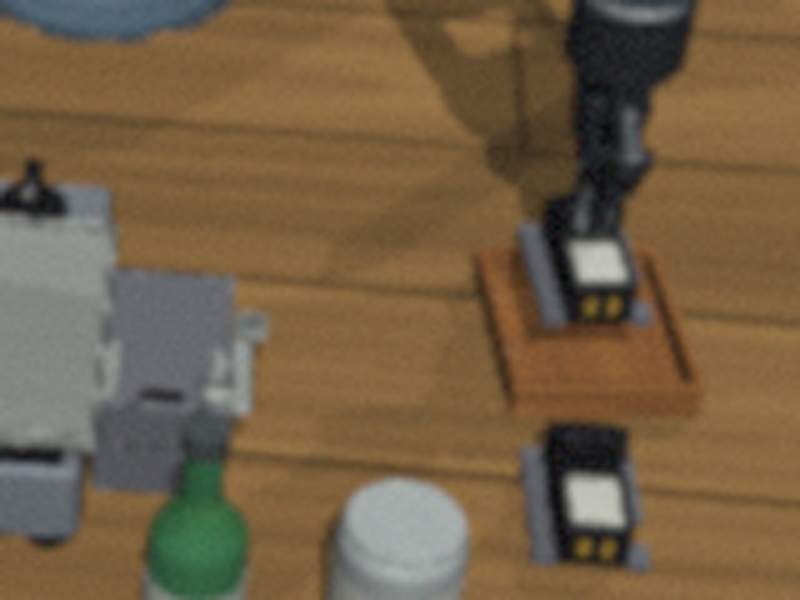

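The spent pack hangs level over the tray, square to it. I'll lower it and let go.

Request:
move_arm(increments=[{"delta_pos": [0,0,0.06],"rot": [0,0,0],"claw": 1},{"delta_pos": [0,0,0.06],"rot": [0,0,0],"claw": 1},{"delta_pos": [0,0,0.035],"rot": [0,0,0],"claw": 1},{"delta_pos": [0,0,0],"rot": [0,0,0],"claw": 1},{"delta_pos": [0,0,0],"rot": [0,0,0],"claw": -0.2},{"delta_pos": [0,0,0],"rot": [0,0,0],"claw": -0.2},{"delta_pos": [0,0,0],"rot": [0,0,0],"claw": -0.2},{"delta_pos": [0,0,0],"rot": [0,0,0],"claw": -0.2},{"delta_pos": [0,0,-0.1],"rot": [0,0,0],"claw": -0.2},{"delta_pos": [0,0,-0.13],"rot": [0,0,0],"claw": -0.2},{"delta_pos": [0,0,-0.05],"rot": [0,0,0],"claw": -0.2},{"delta_pos": [0,0,0],"rot": [0,0,0],"claw": -0.2}])

```text
time_s: 15.2
tool_pos: [0.4252, 0.3577, 0.1327]
eef_rot: [2.065, 2.364, 0.009]
contact_force: [0.4, 0.5, -0.2]
finger_gap: 0.0511
```

```bash
python3 plan.py .586 .355 .09 0.04;  python3 - <<'E'
from h import *
f=r.grab_frame('top');a=cv2.resize(f['img'][170:290,160:320],(800,600),interpolation=cv2.INTER_CUBIC)
cv2.imwrite('pics/t2.png',a[:,:,::-1])
E
```

```text
t 15.2 pos [0.4252 0.3577 0.1327] phi 0.135 gap 0.0511 F [ 0.4  0.5 -0.2] q6 0.36
ROT total [ 0.039 -0.017  0.631] rows 1 each [ 0.039 -0.017  0.631]
POS total [-0.0305  0.5352  0.1422] rows 4 each [-0.0076  0.1338  0.0356]
```

View pics/t2.png

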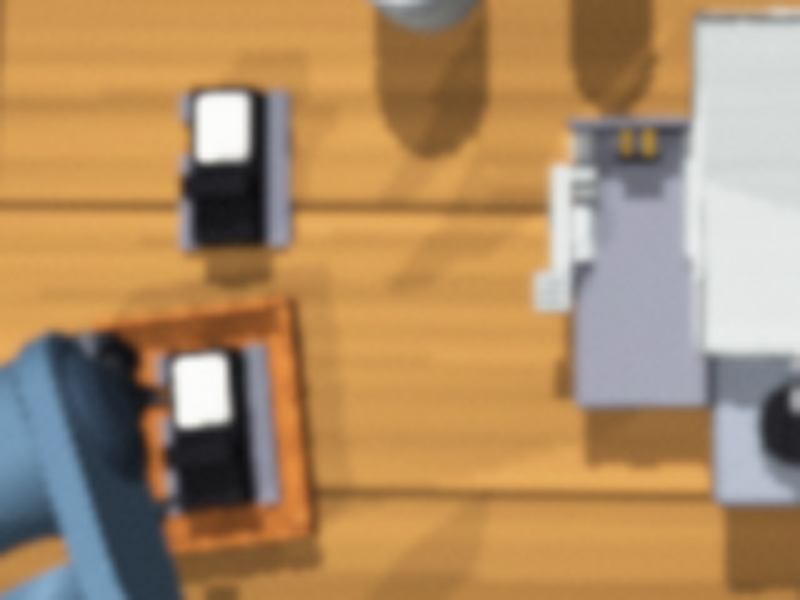

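The spent pack lies flat inside the tray (crop pixel (205,430)), and the empty shoe is visible with its contacts at crop pixel (637,143). Next I'll fetch the fresh pack.

Request:
move_arm(increments=[{"delta_pos": [0,0,0],"rot": [0,0,0.63],"claw": -0.2},{"delta_pos": [-0.008,0.13,0],"rot": [0,0,0],"claw": -0.2},{"delta_pos": [-0.008,0.14,0],"rot": [0,0,0],"claw": -0.2},{"delta_pos": [-0.008,0.14,0],"rot": [0,0,0],"claw": -0.2},{"delta_pos": [-0.008,0.13,0],"rot": [0,0,0],"claw": -0.2},{"delta_pos": [0,0,0.1],"rot": [0,0,0],"claw": -0.2},{"delta_pos": [0,0,0.042],"rot": [0,0,0],"claw": -0.2},{"delta_pos": [0,0,0],"rot": [0,0,0],"claw": -0.2},{"delta_pos": [0,0,0],"rot": [0,0,0],"claw": -0.2}])

```text
time_s: 16.15
tool_pos: [0.5842, 0.3535, 0.0858]
eef_rot: [-2.175, -2.265, 0.004]
contact_force: [-0.2, 0.7, 0.2]
finger_gap: 0.0512
```

```bash
python3 plan.py .587 .355 .0355 0.04
```

```text
t 16.15 pos [0.5842 0.3535 0.0858] phi 0.041 gap 0.0512 F [-0.2  0.7  0.2] q6 0.34
ROT total [-0.017  0.006  0.004] rows 0 each [-0.017  0.006  0.004]
POS total [0.0046 0.0096 0.1677] rows 2 each [0.0023 0.0048 0.0838]
```

Request:
move_arm(increments=[{"delta_pos": [0.004,0.006,0.06],"rot": [0,0,0],"claw": -0.2},{"delta_pos": [0,0,0.06],"rot": [0,0,0],"claw": -0.2},{"delta_pos": [0,0,0.042],"rot": [0,0,0],"claw": -0.2},{"delta_pos": [0,0,0],"rot": [0,0,0],"claw": -0.2},{"delta_pos": [0,0,0],"rot": [0,0,0],"claw": 1},{"delta_pos": [0,0,0],"rot": [0,0,0],"claw": 1},{"delta_pos": [0,0,0],"rot": [0,0,0],"claw": 1},{"delta_pos": [0,0,0],"rot": [0,0,0],"claw": 1},{"delta_pos": [0,0,0],"rot": [0,0,0],"claw": 1}], grip_force=80)

```text
time_s: 17.05
tool_pos: [0.5882, 0.3551, 0.0397]
eef_rot: [2.176, 2.265, 0.003]
contact_force: [-1.3, -0.0, 4.6]
finger_gap: 0.0141
```

```bash
python3 plan.py .587 .355 .137 0.03
```

```text
t 17.05 pos [0.5882 0.3551 0.0397] phi 0.04 gap 0.0141 F [-1.3 -0.   4.6] q6 0.34
ROT total [ 0.013 -0.005  0.066] rows 1 each [ 0.013 -0.005  0.066]
POS total [-3.000e-04 -4.000e-03 -3.242e-01] rows 3 each [-1.000e-04 -1.300e-03 -1.081e-01]
```

Request:
move_arm(increments=[{"delta_pos": [0,0,-0.06],"rot": [0,0,0],"claw": 1},{"delta_pos": [0,0,-0.12],"rot": [0,0,0],"claw": 1},{"delta_pos": [0,0,-0.12],"rot": [0,0,0.066],"claw": 1},{"delta_pos": [0,0,-0.1],"rot": [0,0,0],"claw": 1},{"delta_pos": [0,0,0],"rot": [0,0,0],"claw": 1}])

```text
time_s: 17.55
tool_pos: [0.59, 0.356, 0.1645]
eef_rot: [2.185, 2.252, 0.014]
contact_force: [0.1, 0.2, -2.9]
finger_gap: 0.0138
```

```bash
python3 plan.py .466 .0863 .11 0.029
```

```text
t 17.55 pos [0.59   0.356  0.1645] phi 0.03 gap 0.0138 F [ 0.1  0.2 -2.9] q6 0.35
ROT total [ 0.061 -0.023  0.008] rows 1 each [ 0.061 -0.023  0.008]
POS total [-0.8865 -0.4391  0.1815] rows 7 each [-0.1266 -0.0627  0.0259]
```

Request:
move_arm(increments=[{"delta_pos": [-0.09,-0.043,0],"rot": [0.03,0,0],"claw": 1},{"delta_pos": [-0.125,-0.062,0],"rot": [0,0,0],"claw": 1},{"delta_pos": [-0.125,-0.062,0],"rot": [0,0,0],"claw": 1},{"delta_pos": [-0.125,-0.062,0],"rot": [0,0,0],"claw": 1},{"delta_pos": [-0.125,-0.062,0],"rot": [0,0,0],"claw": 1},{"delta_pos": [-0.125,-0.062,0],"rot": [0,0,0],"claw": 1},{"delta_pos": [-0.1,-0.05,0],"rot": [0,0,0],"claw": 1},{"delta_pos": [-0.07,-0.036,0],"rot": [0,0,0],"claw": 1},{"delta_pos": [0,0,0.09],"rot": [0,0,0],"claw": 1},{"delta_pos": [0,0,0.09],"rot": [0,0,0],"claw": 1},{"delta_pos": [0,0,0],"rot": [0,0,0],"claw": 1},{"delta_pos": [0,0,0],"rot": [0,0,0],"claw": 1},{"delta_pos": [0,0,0],"rot": [0,0,0],"claw": 1}])

```text
time_s: 18.85
tool_pos: [0.4654, 0.0947, 0.1082]
eef_rot: [-2.179, -2.246, -0.025]
contact_force: [-4.0, 45.2, 19.3]
finger_gap: 0.0136
```

```bash
python3 plan.py .466 .0863 .086 0.029;python3 - <<'E'
from h import *
f=r.grab_frame('scene');a=cv2.resize(f['img'][150:230,320:400],(600,600),interpolation=cv2.INTER_CUBIC)
cv2.imwrite('pics/f1.png',a[:,:,::-1])
E
```

```text
t 18.85 pos [0.4654 0.0947 0.1082] phi 0.03 gap 0.0136 F [-4.  45.2 19.3] q6 -0.09
ROT total [ 0.016 -0.135  0.009] rows 1 each [ 0.016 -0.135  0.009]
POS total [-0.0281  0.0011  0.074 ] rows 1 each [-0.0281  0.0011  0.074 ]
```

View pics/f1.png

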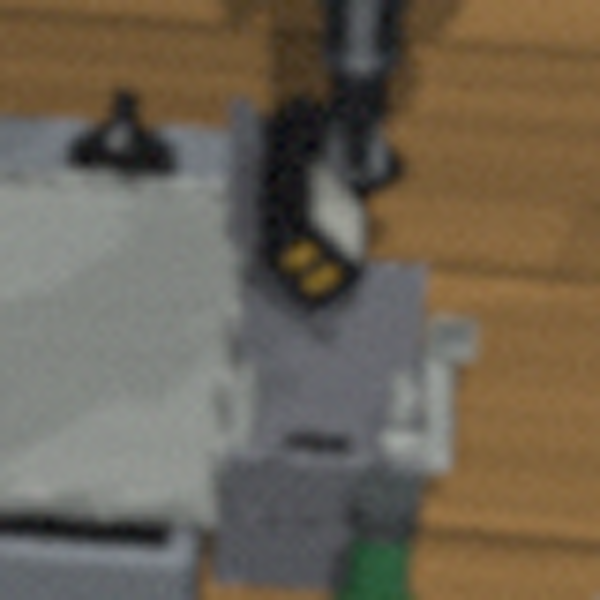

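The pack has rolled about 40° in the grip: its right flange is high at crop pixel (240,170), and the side force is 45 N. I'll back off upwards, then re-level it on the open counter.

Request:
move_arm(increments=[{"delta_pos": [0.02,0,-0.05],"rot": [0,0,0],"claw": 1},{"delta_pos": [0.02,0,-0.08],"rot": [0,0,0],"claw": 1},{"delta_pos": [0.02,0,-0.12],"rot": [0,0,0],"claw": 1},{"delta_pos": [0.1,0.03,0],"rot": [0,0,0],"claw": 1},{"delta_pos": [0.12,0.03,0],"rot": [0,0,0],"claw": 1},{"delta_pos": [0.1,0.03,0],"rot": [0,0,0],"claw": 1},{"delta_pos": [0.08,0.03,0],"rot": [0,0,0],"claw": 1},{"delta_pos": [0,0,0],"rot": [0,0,0],"claw": 1},{"delta_pos": [0,0,0],"rot": [0,0,0],"claw": 1}])

```text
time_s: 19.8
tool_pos: [0.4942, 0.2244, 0.1776]
eef_rot: [-2.183, -2.252, 0.011]
contact_force: [-0.4, -0.3, -4.2]
finger_gap: 0.0138
```

```bash
python3 plan.py .50 .22 .08 0.029;python3 - <<'E'
from h import *
f=r.grab_frame('scene');a=cv2.resize(f['img'][130:230,320:440],(720,600),interpolation=cv2.INTER_CUBIC)
cv2.imwrite('pics/f2.png',a[:,:,::-1])
f=r.grab_frame('top'); print(ray(f,302.4,255,.08), ray(f,274.6,250,.045))
E
```

```text
t 19.8 pos [0.4942 0.2244 0.1776] phi 0.031 gap 0.0138 F [-0.4 -0.3 -4.2] q6 0.19
ROT total [-0.056  0.007  0.014] rows 1 each [-0.056  0.007  0.014]
POS total [-0.0151  0.0189  0.3254] rows 3 each [-0.005   0.0063  0.1085]
[0.44309994 0.04024595 0.08      ] [0.45710073 0.12808326 0.045     ]
```

View pics/f2.png

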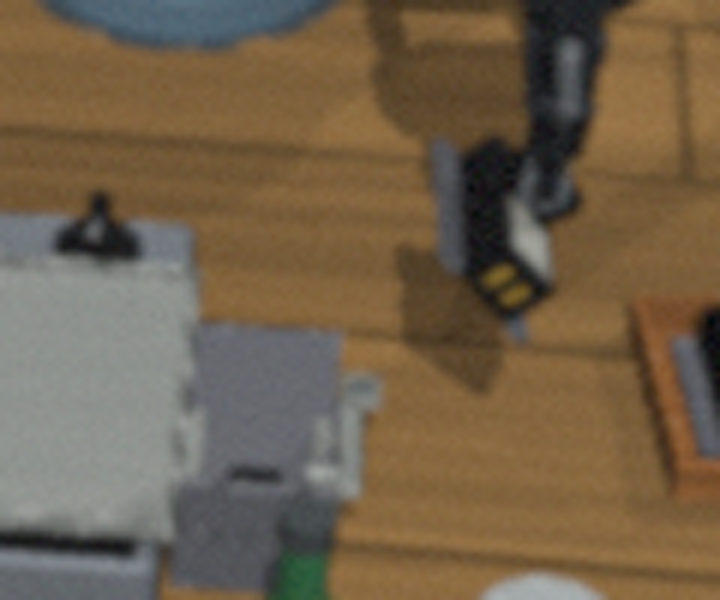

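The pack is rolled about 40–45° about the jaw axis, left flange low. I'll tilt the wrist by that much to level it, then set it down on the counter.

Request:
move_arm(increments=[{"delta_pos": [0,0,0],"rot": [0,0.94,0],"claw": 1},{"delta_pos": [0,0,0],"rot": [0,0.94,0],"claw": 1},{"delta_pos": [0,0,0],"rot": [0,0.94,0],"claw": 1},{"delta_pos": [0,0,0],"rot": [0,0.94,0],"claw": 1},{"delta_pos": [0,0,0],"rot": [0,0.94,0],"claw": 1},{"delta_pos": [0,0,0],"rot": [0,0,0],"claw": 1},{"delta_pos": [0,0,0],"rot": [0,0,0],"claw": 1}])

```text
time_s: 20.6
tool_pos: [0.4955, 0.2233, 0.1792]
eef_rot: [-1.786, -1.833, -0.648]
contact_force: [0.3, -0.9, -3.7]
finger_gap: 0.014
```

```bash
python3 - <<'E'
from h import *
s=r.observe(); Rm=R.from_rotvec(s['eef_rot']); print(s['tool_pos'],s['joints'].round(2),Rm.as_matrix().round(3), s['contact_force'])
print('down in tool units per 0.03m', (Rm.inv().apply([0,0,-.03])/.3).round(4))
f=r.grab_frame('scene');a=cv2.resize(f['img'][120:220,340:460],(720,600),interpolation=cv2.INTER_CUBIC)
cv2.imwrite('pics/f3.png',a[:,:,::-1])
E
```

```text
[0.4955391  0.22331558 0.17917958] [-0.11  0.04  2.01  0.73  1.3  -0.41] [[-0.018  1.    -0.022]
 [ 0.763  0.028  0.645]
 [ 0.646 -0.006 -0.764]] [ 0.26562166 -0.88101283 -3.6836326 ]
down in tool units per 0.03m [-0.0646  0.0006  0.0764]
```

View pics/f3.png

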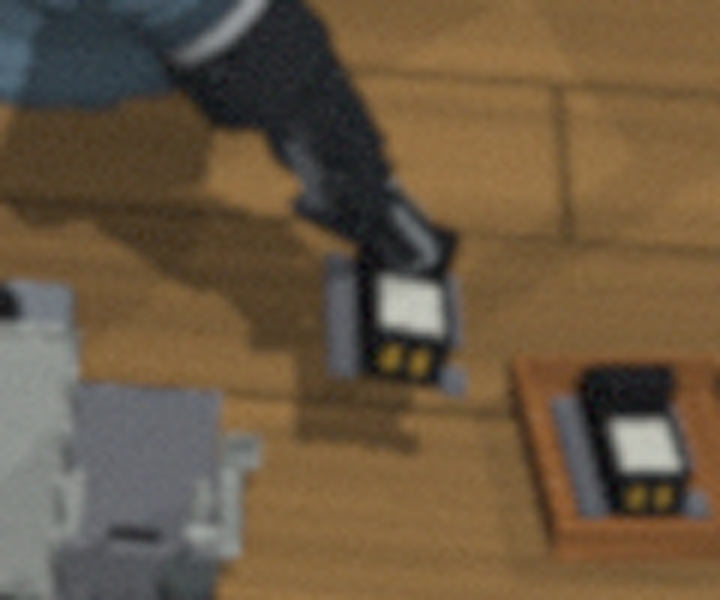

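Level now, like the spent pack in the tray beside it. I'll lower it to the counter.

Request:
move_arm(increments=[{"delta_pos": [-0.07,0.001,0.082],"rot": [0,0,0],"claw": 1},{"delta_pos": [-0.07,0.001,0.082],"rot": [0,0,0],"claw": 1},{"delta_pos": [-0.07,0,0.082],"rot": [0,0,0],"claw": 1},{"delta_pos": [-0.06,0,0.071],"rot": [0,0,0],"claw": 1},{"delta_pos": [0,0,0],"rot": [0,0,0],"claw": 1},{"delta_pos": [0,0,0],"rot": [0,0,0],"claw": 1}])

```text
time_s: 21.25
tool_pos: [0.4961, 0.2251, 0.0558]
eef_rot: [-1.781, -1.835, -0.651]
contact_force: [0.2, 0.1, -4.0]
finger_gap: 0.0138
```

Request:
move_arm(increments=[{"delta_pos": [-0.01,0,0.012],"rot": [0,0,0],"claw": 1},{"delta_pos": [0,0,0],"rot": [0,0,0],"claw": 1}])

```text
time_s: 21.45
tool_pos: [0.4967, 0.2246, 0.0515]
eef_rot: [-1.782, -1.836, -0.653]
contact_force: [-0.8, 0.6, -2.8]
finger_gap: 0.0136
```

Request:
move_arm(increments=[{"delta_pos": [-0.007,0,0.008],"rot": [0,0,0],"claw": 1},{"delta_pos": [0,0,0],"rot": [0,0,0],"claw": 1}])

```text
time_s: 21.65
tool_pos: [0.4957, 0.2244, 0.0472]
eef_rot: [-1.782, -1.834, -0.651]
contact_force: [-0.0, 0.6, -4.5]
finger_gap: 0.014
```

Request:
move_arm(increments=[{"delta_pos": [-0.007,0,0.008],"rot": [0,0,0],"claw": 1},{"delta_pos": [0,0,0],"rot": [0,0,0],"claw": 1}])

```text
time_s: 21.85
tool_pos: [0.4959, 0.2243, 0.0438]
eef_rot: [-1.782, -1.833, -0.651]
contact_force: [0.2, -0.3, -2.9]
finger_gap: 0.0142
```

Request:
move_arm(increments=[{"delta_pos": [-0.006,0,0.006],"rot": [0,0,0],"claw": 1},{"delta_pos": [0,0,0],"rot": [0,0,0],"claw": 1}])

```text
time_s: 22.05
tool_pos: [0.4966, 0.2244, 0.0431]
eef_rot: [-1.779, -1.832, -0.654]
contact_force: [-2.6, -3.2, 7.6]
finger_gap: 0.0139
```

Contact. I'll open, retreat along the tool axis and straighten.

Request:
move_arm(increments=[{"delta_pos": [0,0,0],"rot": [0,0,0],"claw": -0.2},{"delta_pos": [0,0,0],"rot": [0,0,0],"claw": -0.2},{"delta_pos": [0,0,0],"rot": [0,0,0],"claw": -0.2},{"delta_pos": [0,0,0],"rot": [0,0,0],"claw": -0.2},{"delta_pos": [0,0,-0.06],"rot": [0,0,0],"claw": -0.2},{"delta_pos": [0,0,-0.12],"rot": [0,0,0],"claw": -0.2},{"delta_pos": [0,0,-0.12],"rot": [0,0,0],"claw": -0.2},{"delta_pos": [0,0,-0.06],"rot": [0,-0.94,0],"claw": -0.2},{"delta_pos": [0,0,0],"rot": [0,-0.94,0],"claw": -0.2},{"delta_pos": [0,0,0],"rot": [0,-0.94,0],"claw": -0.2},{"delta_pos": [0,0,0],"rot": [0,-0.94,0],"claw": -0.2},{"delta_pos": [0,0,0],"rot": [0,-0.94,0],"claw": -0.2},{"delta_pos": [-0.12,0,0],"rot": [0,0,0],"claw": -0.2},{"delta_pos": [-0.12,0,0],"rot": [0,0,0],"claw": -0.2},{"delta_pos": [0,0,0],"rot": [0,0,0],"claw": -0.2}])

```text
time_s: 23.55
tool_pos: [0.5003, 0.0804, 0.1235]
eef_rot: [-2.188, -2.25, 0.006]
contact_force: [-0.1, 0.3, 0.4]
finger_gap: 0.0512
```

```bash
python3 - <<'E'
from m import *
f=grab('top','top3.png')
W=lambda h,s,v:(s<50)&(v>170)
try:
    show('fresh',blob(f,(215,270,180,250),W,.032))
except Exception as e: print(e)
a=f['img'][175:265,190:310]; cv2.imwrite('pics/f4.png',cv2.resize(a,(800,600),interpolation=cv2.INTER_CUBIC)[:,:,::-1])
E
python3 plan.py .497 .22 .09 .03
```

```text
fresh ctr [0.5351 0.2171] size [0.0291 0.0425] ang 89.71 centroid [0.5366 0.2192]
t 23.6 pos [0.5002 0.0814 0.1235] phi 0.028 gap 0.0512 F [ 0.3  0.3 -0.9] q6 -0.09
ROT total [-0.031 -0.002 -0.014] rows 1 each [-0.031 -0.002 -0.014]
POS total [0.4622 0.0031 0.1115] rows 3 each [0.1541 0.001  0.0372]
```

View pics/f4.png

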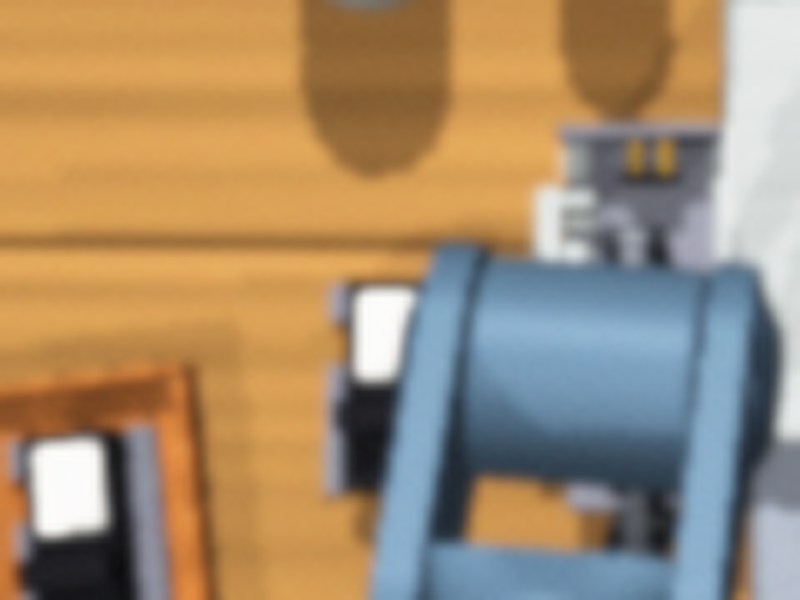

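The pack lies flat on the counter, with its label centre at x≈0.536. I'll compute its lateral position and re-grip.

```bash
python3 - <<'E'
from m import *
f=r.grab_frame('top'); f0=f['img'].copy()
def leftedge(img,box):
    f['img']=img; b=blob(f,box,lambda h,s,v:(s<50)&(v>170),.032); w=b[4]
    xs=np.linspace(w[:,0].min()+.008,w[:,0].max()-.008,12); e=[w[np.abs(w[:,0]-x)<.002][:,1].max() for x in xs]
    p=np.polyfit(xs,e,1); print('x range',w[:,0].min(),w[:,0].max(),'slope',p[0],'left y at mid',np.polyval(p,xs.mean()))
leftedge(f0,(215,270,180,250))
leftedge(np.ascontiguousarray(cv2.imread('pics/top0.png')[:,:,::-1]),(192,220,180,206))
E
```

```text
x range 0.51385456 0.5569844 slope 0.004884979304184044 left y at mid 0.2313177435134357
x range 0.6060455 0.64927626 slope 0.007354262812780231 left y at mid 0.3740382641553877
```

Request:
move_arm(increments=[{"delta_pos": [0.11,-0.004,0],"rot": [0,0,0],"claw": -0.2},{"delta_pos": [0.11,-0.004,0],"rot": [0,0,0],"claw": -0.2},{"delta_pos": [0.11,-0.003,0],"rot": [0,0,0],"claw": -0.2},{"delta_pos": [0.111,-0.003,0],"rot": [0,0,0],"claw": -0.2},{"delta_pos": [0,0,0.1],"rot": [0,0,0],"claw": -0.2},{"delta_pos": [0,0,0],"rot": [0,0,0],"claw": -0.2},{"delta_pos": [0,0,0],"rot": [0,0,0],"claw": -0.2}])

```text
time_s: 24.35
tool_pos: [0.4911, 0.2145, 0.093]
eef_rot: [-2.184, -2.252, 0.008]
contact_force: [-0.3, -0.3, 0.3]
finger_gap: 0.0508
```

```bash
python3 plan.py .4957 .2139 .036 .03
```

```text
t 24.35 pos [0.4911 0.2145 0.093 ] phi 0.031 gap 0.0508 F [-0.3 -0.3  0.3] q6 0.17
ROT total [-0.045  0.002  0.003] rows 1 each [-0.045  0.002  0.003]
POS total [-0.0026  0.0153  0.19  ] rows 2 each [-0.0013  0.0076  0.095 ]
```

Request:
move_arm(increments=[{"delta_pos": [-0.002,0.012,0.06],"rot": [-0.03,0,0],"claw": -0.2},{"delta_pos": [0,0,0.07],"rot": [0,0,0],"claw": -0.2},{"delta_pos": [0,0,0.055],"rot": [0,0,0],"claw": -0.2},{"delta_pos": [0,0,0],"rot": [0,0,0],"claw": -0.2},{"delta_pos": [0,0,0],"rot": [0,0,0],"claw": 1},{"delta_pos": [0,0,0],"rot": [0,0,0],"claw": 1},{"delta_pos": [0,0,0],"rot": [0,0,0],"claw": 1},{"delta_pos": [0,0,0],"rot": [0,0,0],"claw": 1},{"delta_pos": [0,0,0],"rot": [0,0,0],"claw": 1}], grip_force=110)

```text
time_s: 25.25
tool_pos: [0.4969, 0.214, 0.0401]
eef_rot: [2.187, 2.253, 0.004]
contact_force: [-0.6, -1.3, 6.5]
finger_gap: 0.0132
```

Request:
move_arm(increments=[{"delta_pos": [0,0,-0.06],"rot": [0,0,0],"claw": 1},{"delta_pos": [0,0,-0.1],"rot": [0,0,0],"claw": 1},{"delta_pos": [0,0,-0.12],"rot": [0,0,0],"claw": 1},{"delta_pos": [0,0,-0.12],"rot": [0,0,0],"claw": 1},{"delta_pos": [0,0,0],"rot": [0,0,0],"claw": 1},{"delta_pos": [0,0,0],"rot": [0,0,0],"claw": 1}])

```text
time_s: 25.85
tool_pos: [0.4952, 0.2138, 0.1579]
eef_rot: [2.188, 2.255, 0.0]
contact_force: [-1.3, 0.6, -4.4]
finger_gap: 0.013
```

```bash
python3 plan.py .463 .0872 .165 .029
```

```text
t 25.85 pos [0.4952 0.2138 0.1579] phi 0.03 gap 0.013 F [-1.3  0.6 -4.4] q6 0.17
ROT total [ 0.002 -0.     0.007] rows 0 each [ 0.002 -0.     0.007]
POS total [-0.4188 -0.1196 -0.0236] rows 3 each [-0.1396 -0.0399 -0.0079]
```

Request:
move_arm(increments=[{"delta_pos": [-0.05,-0.015,-0.006],"rot": [0,0,0],"claw": 1},{"delta_pos": [-0.08,-0.023,-0.006],"rot": [0,0,0],"claw": 1},{"delta_pos": [-0.08,-0.023,-0.006],"rot": [0,0,0],"claw": 1},{"delta_pos": [-0.08,-0.023,-0.006],"rot": [0,0,0],"claw": 1},{"delta_pos": [-0.07,-0.02,0],"rot": [0,0,0],"claw": 1},{"delta_pos": [-0.04,-0.011,0],"rot": [0,0,0],"claw": 1},{"delta_pos": [-0.019,-0.005,0],"rot": [0,0,0],"claw": 1},{"delta_pos": [0,0,0],"rot": [0,0,0],"claw": 1},{"delta_pos": [0,0,0],"rot": [0,0,0],"claw": 1},{"delta_pos": [0,0,0],"rot": [0,0,0],"claw": 1}])

```text
time_s: 26.85
tool_pos: [0.4633, 0.0877, 0.1651]
eef_rot: [-2.186, -2.255, -0.0]
contact_force: [0.1, 0.3, -4.1]
finger_gap: 0.013
```

```bash
python3 plan.py .463 .0872 .086 .029; python3 - <<'E'
from m import *
f=grab('scene','s5.png')
# contacts (gold) tilt check and label shape, numerically
show('label',blob(f,(330,400,150,215),lambda h,s,v:(s<60)&(v>140)&(np.arange(v.shape[1])[None,:]>100),.15))
im=up(f,330,400,140,220); hsv=cv2.cvtColor(im,cv2.COLOR_RGB2HSV)
m=((hsv[...,0]>12)&(hsv[...,0]<30)&(hsv[...,1]>150)&(hsv[...,2]>110)).astype(np.uint8)
n,l,st,ce=cv2.connectedComponentsWithStats(m)
print([(st[i][4],(ce[i]/4+[330,140]).round(1)) for i in range(1,n) if st[i][4]>15])
print('expected contacts',proj(f,[.463+.065,.0872+.002+.007,.14]),proj(f,[.463+.065,.0872+.002-.007,.14]))
E
```

```text
t 26.85 pos [0.4633 0.0877 0.1651] phi 0.031 gap 0.013 F [ 0.1  0.3 -4.1] q6 -0.09
ROT total [-0.001 -0.001  0.014] rows 0 each [-0.001 -0.001  0.014]
POS total [-0.0018 -0.0012  0.2636] rows 2 each [-0.0009 -0.0006  0.1318]
label ctr [0.4944 0.0892] size [0.0396 0.0302] ang 2.31 centroid [0.4948 0.0897]
[(np.int32(66), array([362.7, 174.4])), (np.int32(25), array([367.4, 174.5]))]
expected contacts (np.float64(366.59976736897573), np.float64(174.2345075391761)) (np.float64(362.0921605196931), np.float64(173.87057458870288))
```

The contacts are level in the scene view, at (362.7,174.4) and (367.4,174.5), and match the prediction. Lowering in stages.

Request:
move_arm(increments=[{"delta_pos": [-0.001,0,0.06],"rot": [0,0,0],"claw": 1},{"delta_pos": [0,0,0.07],"rot": [0,0,0],"claw": 1},{"delta_pos": [0,0,0.05],"rot": [0,0,0],"claw": 1},{"delta_pos": [0,0,0],"rot": [0,0,0],"claw": 1},{"delta_pos": [0,0,0],"rot": [0,0,0],"claw": 1}])

```text
time_s: 27.4
tool_pos: [0.4635, 0.0872, 0.1115]
eef_rot: [2.187, 2.255, 0.0]
contact_force: [-0.0, 0.7, -2.7]
finger_gap: 0.0129
```

Request:
move_arm(increments=[{"delta_pos": [0,0,0.035],"rot": [0,0,0],"claw": 1},{"delta_pos": [0,0,0.03],"rot": [0,0,0],"claw": 1},{"delta_pos": [0,0,0.018],"rot": [0,0,0],"claw": 1},{"delta_pos": [0,0,0],"rot": [0,0,0],"claw": 1},{"delta_pos": [0,0,0],"rot": [0,0,0],"claw": 1}])

```text
time_s: 27.9
tool_pos: [0.4633, 0.0868, 0.0862]
eef_rot: [-2.188, -2.254, 0.0]
contact_force: [-1.1, 0.8, -4.1]
finger_gap: 0.013
```

Request:
move_arm(increments=[{"delta_pos": [0,0,0.006],"rot": [0,0,0],"claw": 1},{"delta_pos": [0,0,0],"rot": [0,0,0],"claw": 1},{"delta_pos": [0,0,0],"rot": [0,0,0],"claw": 1}])

```text
time_s: 28.2
tool_pos: [0.4638, 0.0868, 0.0851]
eef_rot: [2.187, 2.254, 0.001]
contact_force: [-0.6, 0.0, -0.1]
finger_gap: 0.0129
```

Request:
move_arm(increments=[{"delta_pos": [0,0.03,0],"rot": [0,0,0],"claw": 1},{"delta_pos": [0,0.04,0],"rot": [0,0,0],"claw": 1},{"delta_pos": [0,0.04,0],"rot": [0,0,0],"claw": 1},{"delta_pos": [0,0.02,0],"rot": [0,0,0],"claw": 1},{"delta_pos": [0,0,0],"rot": [0,0,0],"claw": 1},{"delta_pos": [0,0,0],"rot": [0,0,0],"claw": 1}])

```text
time_s: 28.8
tool_pos: [0.5036, 0.088, 0.0851]
eef_rot: [2.186, 2.253, 0.003]
contact_force: [3.2, -0.3, 3.1]
finger_gap: 0.0132
```

Request:
move_arm(increments=[{"delta_pos": [0,0.03,0],"rot": [0,0,0],"claw": 1},{"delta_pos": [0,0.03,0],"rot": [0,0,0],"claw": 1},{"delta_pos": [0,0.025,0],"rot": [0,0,0],"claw": 1},{"delta_pos": [0,0,0],"rot": [0,0,0],"claw": 1},{"delta_pos": [0,0,0],"rot": [0,0,0],"claw": 1}])

```text
time_s: 29.3
tool_pos: [0.5268, 0.089, 0.085]
eef_rot: [-2.185, -2.254, 0.003]
contact_force: [-5.7, 0.1, 9.5]
finger_gap: 0.0131
```

Request:
move_arm(increments=[{"delta_pos": [0,0.025,0],"rot": [0,0,0],"claw": 1},{"delta_pos": [0,0.025,0],"rot": [0,0,0],"claw": 1},{"delta_pos": [0,0.02,0],"rot": [0,0,0],"claw": 1},{"delta_pos": [0,0.013,0],"rot": [0,0,0],"claw": 1},{"delta_pos": [0,0,0],"rot": [0,0,0],"claw": 1},{"delta_pos": [0,0,0],"rot": [0,0,0],"claw": 1}])

```text
time_s: 29.9
tool_pos: [0.5513, 0.0897, 0.0851]
eef_rot: [-2.185, -2.253, 0.004]
contact_force: [-7.4, -0.1, 10.5]
finger_gap: 0.013
```

Request:
move_arm(increments=[{"delta_pos": [0,0.01,0],"rot": [0,0,0],"claw": 1},{"delta_pos": [0,0.01,0],"rot": [0,0,0],"claw": 1},{"delta_pos": [0,0,0],"rot": [0,0,0],"claw": 1},{"delta_pos": [0,0,0],"rot": [0,0,0],"claw": 1}])

```text
time_s: 30.3
tool_pos: [0.557, 0.0899, 0.0851]
eef_rot: [-2.185, -2.253, 0.005]
contact_force: [-8.0, -0.5, 11.6]
finger_gap: 0.0133
```

Request:
move_arm(increments=[{"delta_pos": [0,0.01,0],"rot": [0,0,0],"claw": 1},{"delta_pos": [0,0.01,0],"rot": [0,0,0],"claw": 1},{"delta_pos": [0,0,0],"rot": [0,0,0],"claw": 1},{"delta_pos": [0,0,0],"rot": [0,0,0],"claw": 1}])

```text
time_s: 30.7
tool_pos: [0.5585, 0.09, 0.085]
eef_rot: [-2.178, -2.248, 0.02]
contact_force: [-28.3, -2.1, 26.9]
finger_gap: 0.0133
```

Hit the stop (28 N). Releasing and lifting clear.

Request:
move_arm(increments=[{"delta_pos": [0,0,0],"rot": [0,0,0],"claw": -0.2},{"delta_pos": [0,0,0],"rot": [0,0,0],"claw": -0.2},{"delta_pos": [0,0,0],"rot": [0,0,0],"claw": -0.2},{"delta_pos": [0,0,0],"rot": [0,0,0],"claw": -0.2},{"delta_pos": [0,0,-0.08],"rot": [0,0,0],"claw": -0.2},{"delta_pos": [0,0,-0.12],"rot": [0,0,0],"claw": -0.2},{"delta_pos": [0,0,-0.12],"rot": [0,0,0],"claw": 0.2},{"delta_pos": [-0.1,-0.1,0],"rot": [0,0,-1],"claw": 0.2},{"delta_pos": [0,0,0],"rot": [0,0,-1],"claw": 0.2},{"delta_pos": [0,0,0],"rot": [0,0,-1],"claw": 0.2},{"delta_pos": [0,0,0],"rot": [0,0,-1],"claw": 0.2},{"delta_pos": [0,0,0],"rot": [0,0,-1],"claw": 0.2},{"delta_pos": [0,0,0],"rot": [0,0,-1],"claw": 0.2},{"delta_pos": [0,0,0],"rot": [0,0,-1],"claw": 0.2},{"delta_pos": [0,0,0],"rot": [0,0,-1],"claw": 0.2},{"delta_pos": [0,0,0],"rot": [0,0,-1],"claw": 0.2},{"delta_pos": [0,0,0],"rot": [0,0,-1],"claw": 0.2},{"delta_pos": [0,0,0],"rot": [0,0,-0.45],"claw": 0.2},{"delta_pos": [0,0,0],"rot": [0,0,0],"claw": 0.2}])

```text
time_s: 32.6
tool_pos: [0.5357, 0.059, 0.1805]
eef_rot: [-0.042, 3.141, 0.0]
contact_force: [0.4, 0.8, 0.5]
finger_gap: 0.0341
```

```bash
python3 plan.py .4443 -.0098 .16 1.6; python3 - <<'E'
from m import *
f=grab('scene','s6.png')
W=lambda h,s,v:(s<60)&(v>150)
for fn in ('scene0.png','s6.png'):
    f['img']=np.ascontiguousarray(cv2.imread('pics/'+fn)[:,:,::-1])
    show(fn+' shoe',blob(f,(355,372,194,215),W,.077))
# catch pad comparison
a=cv2.imread('pics/scene0.png').astype(int)[180:225,370:395]; b=cv2.imread('pics/s6.png').astype(int)[180:225,370:395]
print('catch region diff mean/max rows',np.abs(a-b).mean().round(2),np.abs(a-b).mean((1,2)).round(0))
E
```

```text
t 32.6 pos [0.5357 0.059  0.1805] phi 1.597 gap 0.0341 F [0.4 0.8 0.5] q6 -1.7
ROT total [ 0.     0.001 -0.018] rows 0 each [ 0.     0.001 -0.018]
POS total [ 0.3113 -0.2204  0.0683] rows 3 each [ 0.1038 -0.0735  0.0228]
scene0.png shoe ctr [0.5943 0.0917] size [0.0269 0.0364] ang 90.0 centroid [0.5944 0.0915]
s6.png shoe ctr [0.5948 0.092 ] size [0.0378 0.0292] ang 3.8 centroid [0.5951 0.0921]
catch region diff mean/max rows 2.93 [2. 2. 2. 2. 2. 2. 2. 2. 2. 3. 2. 2. 2. 2. 2. 2. 2. 2. 2. 2. 3. 5. 6. 6.
 6. 6. 4. 4. 5. 5. 7. 4. 2. 2. 2. 2. 2. 2. 2. 2. 2. 2. 2. 3. 3.]
```

The label is back within 0.7 mm of where the latched spent pack's label was, and the catch pad looks as it did at the start. Now the knob.

Request:
move_arm(increments=[{"delta_pos": [0.104,-0.073,0],"rot": [0,0,0],"claw": 0.2},{"delta_pos": [0.104,-0.073,0],"rot": [0,0,0],"claw": 0.2},{"delta_pos": [0.103,-0.074,0],"rot": [0,0,0],"claw": 0.2},{"delta_pos": [0,0,0.068],"rot": [0,0,0],"claw": 0.2},{"delta_pos": [0,0,0],"rot": [0,0,0],"claw": 0.2},{"delta_pos": [0,0,0],"rot": [0,0,0],"claw": 0.2}])

```text
time_s: 33.25
tool_pos: [0.4441, -0.0094, 0.1602]
eef_rot: [0.041, -3.141, -0.0]
contact_force: [1.2, 0.6, -0.2]
finger_gap: 0.0344
```

```bash
python3 plan.py .4443 -.0098 .091 1.6
```

```text
t 33.25 pos [ 0.4441 -0.0094  0.1602] phi 1.597 gap 0.0344 F [ 1.2  0.6 -0.2] q6 -1.87
ROT total [ 0.002 -0.003 -0.021] rows 1 each [ 0.002 -0.003 -0.021]
POS total [-0.0005 -0.0014  0.2306] rows 2 each [-0.0002 -0.0007  0.1153]
```

Request:
move_arm(increments=[{"delta_pos": [0,0,0.08],"rot": [0,0,0],"claw": 0.2},{"delta_pos": [0,0,0.08],"rot": [0,0,0],"claw": 0.2},{"delta_pos": [0,0,0.065],"rot": [0,0,0],"claw": 0.2},{"delta_pos": [0,0,0],"rot": [0,0,0],"claw": 1},{"delta_pos": [0,0,0],"rot": [0,0,0],"claw": 1},{"delta_pos": [0,0,0],"rot": [0,0,0],"claw": 1},{"delta_pos": [0,0,0],"rot": [0,0,0],"claw": 1},{"delta_pos": [0,0,0.014],"rot": [0,0,0],"claw": 1},{"delta_pos": [0,0,0.014],"rot": [0,0,0],"claw": 1},{"delta_pos": [0,0,0],"rot": [0,0,0],"claw": 1}], grip_force=60)

```text
time_s: 34.25
tool_pos: [0.4443, -0.0097, 0.0859]
eef_rot: [0.042, -3.14, 0.001]
contact_force: [-6.7, -2.5, 8.0]
finger_gap: 0.01
```

Request:
move_arm(increments=[{"delta_pos": [0,0,0.004],"rot": [0,0,0],"claw": 1},{"delta_pos": [0,0,0],"rot": [0,0,0.7],"claw": 1},{"delta_pos": [0,0,0],"rot": [0,0,0.7],"claw": 1},{"delta_pos": [0,0,0],"rot": [0,0,0.7],"claw": 1},{"delta_pos": [0,0,0],"rot": [0,0,0.7],"claw": 1},{"delta_pos": [0,0,0],"rot": [0,0,0.7],"claw": 1},{"delta_pos": [0,0,0],"rot": [0,0,0.7],"claw": 1},{"delta_pos": [0,0,0],"rot": [0,0,0.7],"claw": 1},{"delta_pos": [0,0,0],"rot": [0,0,0.7],"claw": 1},{"delta_pos": [0,0,0],"rot": [0,0,0.7],"claw": 1},{"delta_pos": [0,0,0],"rot": [0,0,0.7],"claw": 1},{"delta_pos": [0,0,0],"rot": [0,0,0.7],"claw": 1},{"delta_pos": [0,0,0],"rot": [0,0,0.5],"claw": 1},{"delta_pos": [0,0,0],"rot": [0,0,0],"claw": 1}])

```text
time_s: 35.65
tool_pos: [0.4452, -0.009, 0.0855]
eef_rot: [1.778, 2.59, 0.002]
contact_force: [-6.6, 1.9, 10.0]
finger_gap: 0.0102
```

```bash
python3 plan.py .4443 -.0098 .091 .4; python3 -c "
from bench import r;print(r.observe()['wrist_torque'])"
```

```text
t 35.65 pos [ 0.4452 -0.009   0.0855] phi 0.368 gap 0.0102 F [-6.6  1.9 10. ] q6 -0.65
ROT total [ 0.01  -0.002 -0.215] rows 1 each [ 0.01  -0.002 -0.215]
POS total [-0.0013 -0.0037 -0.0182] rows 1 each [-0.0013 -0.0037 -0.0182]
[0.42982962 1.01014241 0.3465425 ]
```

Request:
move_arm(increments=[{"delta_pos": [0,0,-0.012],"rot": [0,0,-0.2],"claw": 1},{"delta_pos": [0,0,-0.014],"rot": [0,0,0],"claw": 1},{"delta_pos": [0,0,0],"rot": [0,0,0],"claw": 0.2},{"delta_pos": [0,0,0],"rot": [0,0,0],"claw": 0.2},{"delta_pos": [0,0,0],"rot": [0,0,0],"claw": 0.2},{"delta_pos": [0,0,-0.1],"rot": [0,0,0],"claw": 0.2},{"delta_pos": [0,0,-0.14],"rot": [0,0,0],"claw": 0.2},{"delta_pos": [0,0,-0.14],"rot": [0,0,0],"claw": -1},{"delta_pos": [0.13,0,0],"rot": [0,0,0],"claw": -1},{"delta_pos": [0.13,0,0],"rot": [0,0,0],"claw": -1},{"delta_pos": [0.13,0,0],"rot": [0,0,0],"claw": -1},{"delta_pos": [0.13,0,0],"rot": [0,0,0],"claw": -1},{"delta_pos": [0.13,0,0],"rot": [0,0,0],"claw": -1},{"delta_pos": [0.13,0,0],"rot": [0,0,0],"claw": -1},{"delta_pos": [0,0,0],"rot": [0,0,0],"claw": -1},{"delta_pos": [0,0,0],"rot": [0,0,0],"claw": -1}])

```text
time_s: 37.25
tool_pos: [0.3534, 0.2069, 0.205]
eef_rot: [1.736, 2.618, 0.001]
contact_force: [-0.1, -0.8, -0.3]
finger_gap: 0.0855
```

```bash
python3 - <<'E'
from m import *
s=r.observe(); print(s['time_s'],s['tool_pos'])
f=grab('top','top7.png')
W=lambda h,s,v:(s<50)&(v>170)
a=cv2.imread('pics/top0.png').astype(int); b=cv2.imread('pics/top7.png').astype(int)
print('knob region diff',np.abs(a-b)[244:268,309:332].mean().round(1),np.abs(a-b)[244:268,309:332].max())
for fn in('top0.png','top7.png'):
    f['img']=np.ascontiguousarray(cv2.imread('pics/'+fn)[:,:,::-1])
    try: show('label shoe',blob(f,(278,298,190,220),W,.077))
    except Exception as e: print(e)
    b=blob(f,(313,330,247,262),lambda h,s,v:(s<60)&(v>95),.106); print('pointer',b[3].round(4),b[1].round(4))
    for n,x,y in(('j1',427,223),('j2',454,206),('j3',423,259),('j4',454,247)):
        try: show(n,blob(f,(x-16,x+16,y-16,y+16),lambda h,s,v:(h>85)&(h<125)&(s>20)&(s<120)&(v>50)&(v<140),.07))
        except Exception as e: print(n,e)
    print('diff jars',np.abs(a-cv2.imread('pics/'+fn).astype(int))[185:285,400:480].mean())
E
```

```text
37.25 [0.35335818 0.20689122 0.20499307]
knob region diff 1.5 16
label shoe ctr [0.5929 0.0913] size [0.0414 0.0312] ang 1.13 centroid [0.5928 0.091 ]
pointer [ 0.4485 -0.0327] [0.0429 0.0242]
j1 ctr [ 0.5462 -0.3303] size [0.0449 0.0467] ang 44.57 centroid [ 0.5458 -0.3308]
j2 ctr [ 0.5953 -0.4129] size [0.0441 0.0471] ang 20.17 centroid [ 0.5952 -0.4126]
j3 ctr [ 0.4366 -0.3169] size [0.0438 0.0444] ang 0.63 centroid [ 0.4365 -0.3166]
j4 ctr [ 0.4735 -0.4101] size [0.0441 0.0465] ang 0.64 centroid [ 0.4732 -0.4097]
diff jars 0.0
label shoe ctr [0.5929 0.0917] size [0.0415 0.032 ] ang 1.13 centroid [0.593  0.0917]
pointer [ 0.4485 -0.0326] [0.0429 0.0242]
j1 ctr [ 0.5462 -0.3314] size [0.045  0.0474] ang 22.27 centroid [ 0.5459 -0.3309]
j2 ctr [ 0.6255 -0.4516] size [0.0281 0.0434] ang 88.27 centroid [ 0.6264 -0.4534]
j3 ctr [ 0.437  -0.3169] size [0.0446 0.0458] ang 0.66 centroid [ 0.4364 -0.3165]
j4 ctr [ 0.4735 -0.4101] size [0.0441 0.0465] ang 0.64 centroid [ 0.4732 -0.4098]
diff jars 11.400291666666666
```

The knob region matches the starting picture, so it is on and up, and the pack label is in place. One jar (j2) was knocked to about (0.63, -0.45), so I'll re-measure all the jars in both views.

```bash
cat > jars.py <<'E'
from m import *
def jars(f,box,lo=45,hi=150,amin=300):
    x0,x1,y0,y1=box; k=4; im=up(f,x0,x1,y0,y1,k); hsv=cv2.cvtColor(im,cv2.COLOR_RGB2HSV).astype(int)
    h,s,v=hsv[...,0],hsv[...,1],hsv[...,2]
    m=((h>85)&(h<125)&(s>20)&(s<120)&(v>lo)&(v<hi)).astype(np.uint8)
    m=cv2.morphologyEx(m,cv2.MORPH_OPEN,np.ones((9,9),np.uint8))
    for c in cv2.findContours(m,cv2.RETR_EXTERNAL,cv2.CHAIN_APPROX_NONE)[0]:
        if cv2.contourArea(c)<amin: continue
        (u,v),r0=cv2.minEnclosingCircle(c); px=((u+.5)/k-.5+x0,(v+.5)/k-.5+y0)
        w=np.array([ray(f,(p[0]+.5)/k-.5+x0,(p[1]+.5)/k-.5+y0,.07)[:2] for p in c[:,0].astype(float)],np.float32)
        ce,sz,an=cv2.minAreaRect(w); print('px',np.round(px,1),'world',np.round(ce,4),'size',np.round(sz,3))
if __name__=='__main__':
    jars(grab('top'),(395,500,170,290)); print('scene'); jars(grab('scene','s7.png'),(150,262,130,215),amin=200)
    f=r.grab_frame('top'); cv2.imwrite('pics/j7.png',cv2.resize(np.vstack([f['img'][180:275,405:500]]),(600,600),interpolation=cv2.INTER_CUBIC)[:,:,::-1])
E
python3 jars.py
```

```text
px [421.2 258.5] world [ 0.4366 -0.3169] size [0.044 0.044]
px [452.1 246.6] world [ 0.4731 -0.4105] size [0.043 0.045]
px [425.4 222.2] world [ 0.546  -0.3312] size [0.044 0.046]
px [467.8 195.9] world [ 0.6267 -0.4611] size [0.043 0.046]
scene
```

```bash
python3 plan.py .4366 -.3169 .13 0; python3 - <<'E'
from h import *
f=r.grab_frame('top'); print(ray(f,411,158,.1),ray(f,415,151,.2))
E
```

```text
t 37.45 pos [0.3541 0.2055 0.2049] phi 0.396 gap 0.0856 F [ 0.9  0.5 -0.4] q6 -0.15
ROT total [1.000e-03 0.000e+00 2.637e+00] rows 3 each [0.    0.    0.879]
POS total [-1.7413  0.2751  0.2495] rows 12 each [-0.1451  0.0229  0.0208]
[ 0.73715275 -0.28399948  0.1       ] [ 0.73534692 -0.27622776  0.2       ]
```

Request:
move_arm(increments=[{"delta_pos": [0,0,0],"rot": [0,0,0.88],"claw": -1},{"delta_pos": [0,0,0],"rot": [0,0,0.88],"claw": -1},{"delta_pos": [0,0,0],"rot": [0,0,0.88],"claw": -1},{"delta_pos": [-0.145,0.023,0],"rot": [0,0,0],"claw": -1},{"delta_pos": [-0.145,0.023,0],"rot": [0,0,0],"claw": -1},{"delta_pos": [-0.145,0.023,0],"rot": [0,0,0],"claw": -1},{"delta_pos": [-0.145,0.023,0],"rot": [0,0,0],"claw": -1},{"delta_pos": [-0.145,0.023,0],"rot": [0,0,0],"claw": -1},{"delta_pos": [-0.145,0.023,0],"rot": [0,0,0],"claw": -1},{"delta_pos": [-0.145,0.023,0],"rot": [0,0,0],"claw": -1},{"delta_pos": [-0.145,0.023,0],"rot": [0,0,0],"claw": -1},{"delta_pos": [-0.145,0.023,0],"rot": [0,0,0],"claw": -1},{"delta_pos": [-0.145,0.023,0],"rot": [0,0,0],"claw": -1},{"delta_pos": [-0.145,0.023,0],"rot": [0,0,0],"claw": -1},{"delta_pos": [-0.145,0.023,0],"rot": [0,0,0],"claw": -1},{"delta_pos": [0,0,0.12],"rot": [0,0,0],"claw": -1},{"delta_pos": [0,0,0.12],"rot": [0,0,0],"claw": -1},{"delta_pos": [0,0,0],"rot": [0,0,0],"claw": -1},{"delta_pos": [0,0,0],"rot": [0,0,0],"claw": -1},{"delta_pos": [0,0,0],"rot": [0,0,0],"claw": -1}])

```text
time_s: 39.5
tool_pos: [0.4379, -0.3168, 0.1351]
eef_rot: [2.217, 2.22, -0.0]
contact_force: [0.1, -0.1, 0.1]
finger_gap: 0.0855
```

```bash
python3 plan.py .4366 -.3169 .018 0; python3 jars.py
```

```text
t 39.5 pos [ 0.4379 -0.3168  0.1351] phi 0.001 gap 0.0855 F [ 0.1 -0.1  0.1] q6 -0.84
ROT total [0.017 0.018 0.009] rows 0 each [0.017 0.018 0.009]
POS total [-0.0005 -0.0045  0.3903] rows 3 each [-0.0002 -0.0015  0.1301]
px [475.3 266.9] world [ 0.4131 -0.4791] size [0.02  0.026]
px [449.9 268.3] world [ 0.4024 -0.3951] size [0.118 0.094]
px [455.5 242.2] world [ 0.4867 -0.4201] size [0.04  0.015]
px [423.4 260.4] world [ 0.428  -0.3282] size [0.075 0.232]
px [425.6 222.3] world [ 0.5462 -0.3308] size [0.045 0.048]
px [467.7 195.9] world [ 0.6267 -0.4612] size [0.043 0.046]
scene
```

Request:
move_arm(increments=[{"delta_pos": [0,-0.004,0.12],"rot": [0,0,0],"claw": -1},{"delta_pos": [0,0,0.14],"rot": [0,0,0],"claw": -1},{"delta_pos": [0,0,0.14],"rot": [0,0,0],"claw": -1},{"delta_pos": [0,0,0],"rot": [0,0,0],"claw": -1},{"delta_pos": [0,0,0],"rot": [0,0,0],"claw": 1},{"delta_pos": [0,0,0],"rot": [0,0,0],"claw": 1},{"delta_pos": [0,0,0],"rot": [0,0,0],"claw": 1},{"delta_pos": [0,0,0],"rot": [0,0,0],"claw": 1},{"delta_pos": [0,0,0],"rot": [0,0,0],"claw": 1}], grip_force=50)

```text
time_s: 40.55
tool_pos: [0.4379, -0.3177, 0.0163]
eef_rot: [2.215, 2.219, -0.001]
contact_force: [0.1, 1.0, 7.5]
finger_gap: 0.0565
```

Request:
move_arm(increments=[{"delta_pos": [0,0,-0.08],"rot": [0,0,0],"claw": 1},{"delta_pos": [0,0,-0.14],"rot": [0,0,0],"claw": 1},{"delta_pos": [0,0,-0.14],"rot": [0,0,0],"claw": 1},{"delta_pos": [0,0,-0.14],"rot": [0,0,0],"claw": 1},{"delta_pos": [0,0,-0.14],"rot": [0,0,0],"claw": 1},{"delta_pos": [0,0,0],"rot": [0,0,0],"claw": 1},{"delta_pos": [0,0,0],"rot": [0,0,0],"claw": 1}])

```text
time_s: 41.25
tool_pos: [0.4363, -0.316, 0.2068]
eef_rot: [2.217, 2.221, -0.0]
contact_force: [0.1, -0.5, -2.1]
finger_gap: 0.0563
```

```bash
python3 plan.py .6217 .0028 .118 0
```

```text
t 41.25 pos [ 0.4363 -0.316   0.2068] phi 0.002 gap 0.0563 F [ 0.1 -0.5 -2.1] q6 -0.84
ROT total [0.017 0.019 0.011] rows 0 each [0.017 0.019 0.011]
POS total [1.0625 0.6179 0.2959] rows 8 each [0.1328 0.0772 0.037 ]
```

Request:
move_arm(increments=[{"delta_pos": [0.07,0.04,0],"rot": [0,0,0],"claw": 1},{"delta_pos": [0.12,0.07,0],"rot": [0,0,0],"claw": 1},{"delta_pos": [0.12,0.07,0],"rot": [0,0,0],"claw": 1},{"delta_pos": [0.12,0.07,0],"rot": [0,0,0],"claw": 1},{"delta_pos": [0.12,0.07,0],"rot": [0,0,0],"claw": 1},{"delta_pos": [0.12,0.07,0],"rot": [0,0,0],"claw": 1},{"delta_pos": [0.12,0.07,0],"rot": [0,0,0],"claw": 1},{"delta_pos": [0.12,0.07,0],"rot": [0,0,0],"claw": 1},{"delta_pos": [0.1,0.06,0],"rot": [0,0,0],"claw": 1},{"delta_pos": [0.05,0.028,0],"rot": [0,0,0],"claw": 1},{"delta_pos": [0,0,0.08],"rot": [0,0,0],"claw": 1},{"delta_pos": [0,0,0.08],"rot": [0,0,0],"claw": 1},{"delta_pos": [0,0,0.08],"rot": [0,0,0],"claw": 1},{"delta_pos": [0,0,0],"rot": [0,0,0],"claw": 1},{"delta_pos": [0,0,0],"rot": [0,0,0],"claw": 1}])

```text
time_s: 42.75
tool_pos: [0.6199, 0.0024, 0.1319]
eef_rot: [-2.219, -2.221, 0.002]
contact_force: [0.9, 0.1, -0.9]
finger_gap: 0.0562
```

```bash
python3 plan.py .6217 .0028 .118 0
```

```text
t 42.75 pos [0.6199 0.0024 0.1319] phi 0.001 gap 0.0562 F [ 0.9  0.1 -0.9] q6 -0.18
ROT total [-0.016 -0.002  0.007] rows 0 each [-0.016 -0.002  0.007]
POS total [0.0013 0.0059 0.0464] rows 1 each [0.0013 0.0059 0.0464]
```

Lower 14 mm, release, rise, and head back to jar j4 (0.473, -0.4105).

Request:
move_arm(increments=[{"delta_pos": [0,0,0.025],"rot": [0,0,0],"claw": 1},{"delta_pos": [0,0,0.02],"rot": [0,0,0],"claw": 1},{"delta_pos": [0,0,0.003],"rot": [0,0,0],"claw": 1},{"delta_pos": [0,0,0],"rot": [0,0,0],"claw": 1},{"delta_pos": [0,0,0],"rot": [0,0,0],"claw": 1}])

```text
time_s: 43.25
tool_pos: [0.621, 0.0027, 0.1188]
eef_rot: [2.219, 2.223, 0.001]
contact_force: [-0.0, -0.2, -0.8]
finger_gap: 0.0566
```

Request:
move_arm(increments=[{"delta_pos": [0,0,0.005],"rot": [0,0,0],"claw": 1},{"delta_pos": [0,0,0],"rot": [0,0,0],"claw": 1},{"delta_pos": [0,0,0],"rot": [0,0,0],"claw": -1},{"delta_pos": [0,0,0],"rot": [0,0,0],"claw": -1},{"delta_pos": [0,0,0],"rot": [0,0,0],"claw": -1},{"delta_pos": [0,0,0],"rot": [0,0,0],"claw": -1},{"delta_pos": [0,0,-0.08],"rot": [0,0,0],"claw": -1},{"delta_pos": [0,0,-0.14],"rot": [0,0,0],"claw": -1},{"delta_pos": [0,0,-0.14],"rot": [0,0,0],"claw": -1},{"delta_pos": [0,0,0],"rot": [0,0,0],"claw": -1}])

```text
time_s: 44.25
tool_pos: [0.6246, 0.0021, 0.2331]
eef_rot: [2.212, 2.215, 0.012]
contact_force: [0.8, 0.5, 0.5]
finger_gap: 0.0857
```

```bash
python3 plan.py .4735 -.4103 .13 0
```

```text
t 44.25 pos [0.6246 0.0021 0.2331] phi 0.002 gap 0.0857 F [0.8 0.5 0.5] q6 -0.18
ROT total [0.09  0.016 0.012] rows 1 each [0.09  0.016 0.012]
POS total [-1.3748 -0.5038  0.3436] rows 10 each [-0.1375 -0.0504  0.0344]
```

Request:
move_arm(increments=[{"delta_pos": [-0.137,-0.05,0],"rot": [0,0,0],"claw": -1},{"delta_pos": [-0.137,-0.05,0],"rot": [0,0,0],"claw": -1},{"delta_pos": [-0.137,-0.05,0],"rot": [0,0,0],"claw": -1},{"delta_pos": [-0.137,-0.05,0],"rot": [0,0,0],"claw": -1},{"delta_pos": [-0.137,-0.05,0],"rot": [0,0,0],"claw": -1},{"delta_pos": [-0.137,-0.05,0],"rot": [0,0,0],"claw": -1},{"delta_pos": [-0.137,-0.05,0],"rot": [0,0,0],"claw": -1},{"delta_pos": [-0.137,-0.05,0],"rot": [0,0,0],"claw": -1},{"delta_pos": [-0.137,-0.05,0],"rot": [0,0,0],"claw": -1},{"delta_pos": [-0.137,-0.05,0],"rot": [0,0,0],"claw": -1},{"delta_pos": [0,0,0.12],"rot": [0,0,0],"claw": -1},{"delta_pos": [0,0,0.14],"rot": [0,0,0],"claw": -1},{"delta_pos": [0,0,0.08],"rot": [0,0,0],"claw": -1},{"delta_pos": [0,0,0],"rot": [0,0,0],"claw": -1},{"delta_pos": [0,0,0],"rot": [0,0,0],"claw": -1},{"delta_pos": [0,0,0],"rot": [0,0,0],"claw": -1}])

```text
time_s: 45.85
tool_pos: [0.4725, -0.4096, 0.1252]
eef_rot: [2.217, 2.221, -0.001]
contact_force: [0.5, 0.2, 1.7]
finger_gap: 0.0857
```

```bash
python3 plan.py .4735 -.4103 .014 0; python3 - <<'E'
from jars import *
f=grab('top'); jars(f,(395,500,170,235)); print('pan'); jars(f,(295,405,160,245))
E
```

```text
t 45.85 pos [ 0.4725 -0.4096  0.1252] phi 0.002 gap 0.0857 F [0.5 0.2 1.7] q6 -0.9
ROT total [0.016 0.02  0.013] rows 1 each [0.016 0.02  0.013]
POS total [-0.0024  0.0034  0.3708] rows 3 each [-0.0008  0.0011  0.1236]
px [473.9 226.1] world [ 0.5332 -0.477 ] size [0.042 0.088]
px [425.6 222.1] world [ 0.5464 -0.3309] size [0.045 0.047]
px [467.7 195.9] world [ 0.6267 -0.4608] size [0.043 0.047]
pan
px [309.  243.2] world [0.4792 0.0215] size [0.008 0.052]
px [332.2 243.4] world [ 0.4803 -0.0488] size [0.009 0.067]
px [315.9 192.9] world [0.6327 0.0034] size [0.053 0.049]
```

Request:
move_arm(increments=[{"delta_pos": [-0.002,0.003,0.12],"rot": [0,0,0],"claw": -1},{"delta_pos": [0,0,0.14],"rot": [0,0,0],"claw": -1},{"delta_pos": [0,0,0.107],"rot": [0,0,0],"claw": -1},{"delta_pos": [0,0,0],"rot": [0,0,0],"claw": -1},{"delta_pos": [0,0,0],"rot": [0,0,0],"claw": 1},{"delta_pos": [0,0,0],"rot": [0,0,0],"claw": 1},{"delta_pos": [0,0,0],"rot": [0,0,0],"claw": 1},{"delta_pos": [0,0,0],"rot": [0,0,0],"claw": 1},{"delta_pos": [0,0,0],"rot": [0,0,0],"claw": 1}])

```text
time_s: 46.8
tool_pos: [0.4742, -0.4113, 0.0166]
eef_rot: [2.215, 2.219, -0.001]
contact_force: [-0.3, -0.6, 6.8]
finger_gap: 0.0571
```

Request:
move_arm(increments=[{"delta_pos": [0,0,-0.08],"rot": [0,0,0],"claw": 1},{"delta_pos": [0,0,-0.14],"rot": [0,0,0],"claw": 1},{"delta_pos": [0,0,-0.14],"rot": [0,0,0],"claw": 1},{"delta_pos": [0,0,-0.14],"rot": [0,0,0],"claw": 1},{"delta_pos": [0,0,-0.14],"rot": [0,0,0],"claw": 1},{"delta_pos": [0,0,0],"rot": [0,0,0],"claw": 1},{"delta_pos": [0,0,0],"rot": [0,0,0],"claw": 1}])

```text
time_s: 47.5
tool_pos: [0.4727, -0.4095, 0.2067]
eef_rot: [2.217, 2.221, -0.001]
contact_force: [-0.1, 0.6, -3.8]
finger_gap: 0.057
```

```bash
python3 plan.py .5534 -.0592 .118 0
```

```text
t 47.5 pos [ 0.4727 -0.4095  0.2067] phi 0.002 gap 0.057 F [-0.1  0.6 -3.8] q6 -0.9
ROT total [0.014 0.018 0.011] rows 0 each [0.014 0.018 0.011]
POS total [1.1677 0.269  0.2958] rows 8 each [0.146  0.0336 0.037 ]
```

Request:
move_arm(increments=[{"delta_pos": [0.07,0.016,0],"rot": [0,0,0],"claw": 1},{"delta_pos": [0.12,0.028,0],"rot": [0,0,0],"claw": 1},{"delta_pos": [0.12,0.028,0],"rot": [0,0,0],"claw": 1},{"delta_pos": [0.12,0.028,0],"rot": [0,0,0],"claw": 1},{"delta_pos": [0.12,0.028,0],"rot": [0,0,0],"claw": 1},{"delta_pos": [0.12,0.028,0],"rot": [0,0,0],"claw": 1},{"delta_pos": [0.12,0.028,0],"rot": [0,0,0],"claw": 1},{"delta_pos": [0.12,0.028,0],"rot": [0,0,0],"claw": 1},{"delta_pos": [0.12,0.028,0],"rot": [0,0,0],"claw": 1},{"delta_pos": [0.09,0.02,0],"rot": [0,0,0],"claw": 1},{"delta_pos": [0.048,0.01,0],"rot": [0,0,0],"claw": 1},{"delta_pos": [0,0,0.08],"rot": [0,0,0],"claw": 1},{"delta_pos": [0,0,0.08],"rot": [0,0,0],"claw": 1},{"delta_pos": [0,0,0.08],"rot": [0,0,0],"claw": 1},{"delta_pos": [0,0,0.03],"rot": [0,0,0],"claw": 1},{"delta_pos": [0,0,0.018],"rot": [0,0,0],"claw": 1},{"delta_pos": [0,0,0.004],"rot": [0,0,0],"claw": 1},{"delta_pos": [0,0,0],"rot": [0,0,0],"claw": 1},{"delta_pos": [0,0,0],"rot": [0,0,0],"claw": 1}])

```text
time_s: 49.4
tool_pos: [0.5535, -0.0589, 0.1182]
eef_rot: [2.219, 2.222, 0.001]
contact_force: [-0.5, -0.3, -1.9]
finger_gap: 0.0566
```

Request:
move_arm(increments=[{"delta_pos": [0,0,0.004],"rot": [0,0,0],"claw": 1},{"delta_pos": [0,0,0],"rot": [0,0,0],"claw": 1},{"delta_pos": [0,0,0],"rot": [0,0,0],"claw": -1},{"delta_pos": [0,0,0],"rot": [0,0,0],"claw": -1},{"delta_pos": [0,0,0],"rot": [0,0,0],"claw": -1},{"delta_pos": [0,0,0],"rot": [0,0,0],"claw": -1},{"delta_pos": [0,0,-0.08],"rot": [0,0,0],"claw": -1},{"delta_pos": [0,0,-0.14],"rot": [0,0,0],"claw": -1},{"delta_pos": [0,0,-0.14],"rot": [0,0,0],"claw": -1},{"delta_pos": [0,0,0],"rot": [0,0,0],"claw": -1}])

```text
time_s: 50.4
tool_pos: [0.5565, -0.0597, 0.2315]
eef_rot: [2.211, 2.215, 0.009]
contact_force: [0.1, -0.2, -0.2]
finger_gap: 0.0852
```

```bash
python3 plan.py .5462 -.331 .13 0
```

```text
t 50.4 pos [ 0.5565 -0.0597  0.2315] phi 0.002 gap 0.0852 F [ 0.1 -0.2 -0.2] q6 -0.31
ROT total [0.084 0.027 0.012] rows 1 each [0.084 0.027 0.012]
POS total [-0.9044 -0.0342  0.3383] rows 7 each [-0.1292 -0.0049  0.0483]
```

Request:
move_arm(increments=[{"delta_pos": [-0.129,-0.004,0],"rot": [0,0,0],"claw": -1},{"delta_pos": [-0.129,-0.004,0],"rot": [0,0,0],"claw": -1},{"delta_pos": [-0.129,-0.004,0],"rot": [0,0,0],"claw": -1},{"delta_pos": [-0.129,-0.004,0],"rot": [0,0,0],"claw": -1},{"delta_pos": [-0.129,-0.004,0],"rot": [0,0,0],"claw": -1},{"delta_pos": [-0.129,-0.004,0],"rot": [0,0,0],"claw": -1},{"delta_pos": [-0.13,-0.003,0],"rot": [0,0,0],"claw": -1},{"delta_pos": [0,0,0.12],"rot": [0,0,0],"claw": -1},{"delta_pos": [0,0,0.14],"rot": [0,0,0],"claw": -1},{"delta_pos": [0,0,0.08],"rot": [0,0,0],"claw": -1},{"delta_pos": [0,0,0],"rot": [0,0,0],"claw": -1},{"delta_pos": [0,0,0],"rot": [0,0,0],"claw": -1},{"delta_pos": [0,0,0],"rot": [0,0,0],"claw": -1}])

```text
time_s: 51.7
tool_pos: [0.5463, -0.3307, 0.1243]
eef_rot: [2.217, 2.221, 0.0]
contact_force: [0.0, -0.2, 0.3]
finger_gap: 0.085
```

```bash
python3 plan.py .5462 -.331 .014 0
```

```text
t 51.7 pos [ 0.5463 -0.3307  0.1243] phi 0.002 gap 0.085 F [ 0.  -0.2  0.3] q6 -0.72
ROT total [0.019 0.017 0.012] rows 0 each [0.019 0.017 0.012]
POS total [-1.100e-03 -3.000e-04  3.678e-01] rows 3 each [-4.000e-04 -1.000e-04  1.226e-01]
```

Request:
move_arm(increments=[{"delta_pos": [0,0,0.12],"rot": [0,0,0],"claw": -1},{"delta_pos": [0,0,0.14],"rot": [0,0,0],"claw": -1},{"delta_pos": [0,0,0.104],"rot": [0,0,0],"claw": -1},{"delta_pos": [0,0,0],"rot": [0,0,0],"claw": -1},{"delta_pos": [0,0,0],"rot": [0,0,0],"claw": 1},{"delta_pos": [0,0,0],"rot": [0,0,0],"claw": 1},{"delta_pos": [0,0,0],"rot": [0,0,0],"claw": 1},{"delta_pos": [0,0,0],"rot": [0,0,0],"claw": 1},{"delta_pos": [0,0,0],"rot": [0,0,0],"claw": 1}])

```text
time_s: 52.6
tool_pos: [0.5473, -0.3317, 0.0167]
eef_rot: [2.215, 2.219, 0.0]
contact_force: [0.5, 0.6, 7.8]
finger_gap: 0.0565
```

Request:
move_arm(increments=[{"delta_pos": [0,0,-0.08],"rot": [0,0,0],"claw": 1},{"delta_pos": [0,0,-0.14],"rot": [0,0,0],"claw": 1},{"delta_pos": [0,0,-0.14],"rot": [0,0,0],"claw": 1},{"delta_pos": [0,0,-0.14],"rot": [0,0,0],"claw": 1},{"delta_pos": [0,0,-0.14],"rot": [0,0,0],"claw": 1},{"delta_pos": [0,0,0],"rot": [0,0,0],"claw": 1},{"delta_pos": [0,0,0],"rot": [0,0,0],"claw": 1}])

```text
time_s: 53.3
tool_pos: [0.5456, -0.3301, 0.2068]
eef_rot: [2.217, 2.221, 0.0]
contact_force: [0.6, 0.4, -3.8]
finger_gap: 0.0567
```

```bash
python3 plan.py .625 -.117 .118 0
```

```text
t 53.3 pos [ 0.5456 -0.3301  0.2068] phi 0.002 gap 0.0567 F [ 0.6  0.4 -3.8] q6 -0.72
ROT total [0.018 0.015 0.011] rows 0 each [0.018 0.015 0.011]
POS total [0.7105 0.2648 0.2961] rows 6 each [0.1184 0.0441 0.0494]
```

Request:
move_arm(increments=[{"delta_pos": [0.07,0.026,0],"rot": [0,0,0],"claw": 1},{"delta_pos": [0.12,0.045,0],"rot": [0,0,0],"claw": 1},{"delta_pos": [0.12,0.045,0],"rot": [0,0,0],"claw": 1},{"delta_pos": [0.12,0.045,0],"rot": [0,0,0],"claw": 1},{"delta_pos": [0.12,0.045,0],"rot": [0,0,0],"claw": 1},{"delta_pos": [0.1,0.037,0],"rot": [0,0,0],"claw": 1},{"delta_pos": [0.06,0.022,0],"rot": [0,0,0],"claw": 1},{"delta_pos": [0,0,0],"rot": [0,0,0],"claw": 1},{"delta_pos": [0,0,0.08],"rot": [0,0,0],"claw": 1},{"delta_pos": [0,0,0.08],"rot": [0,0,0],"claw": 1},{"delta_pos": [0,0,0.08],"rot": [0,0,0],"claw": 1},{"delta_pos": [0,0,0.03],"rot": [0,0,0],"claw": 1},{"delta_pos": [0,0,0.018],"rot": [0,0,0],"claw": 1},{"delta_pos": [0,0,0.004],"rot": [0,0,0],"claw": 1},{"delta_pos": [0,0,0],"rot": [0,0,0],"claw": 1},{"delta_pos": [0,0,0],"rot": [0,0,0],"claw": 1}])

```text
time_s: 54.9
tool_pos: [0.6248, -0.117, 0.1181]
eef_rot: [2.219, 2.222, 0.001]
contact_force: [-0.4, 0.0, -2.1]
finger_gap: 0.0565
```

Request:
move_arm(increments=[{"delta_pos": [0,0,0.004],"rot": [0,0,0],"claw": 1},{"delta_pos": [0,0,0],"rot": [0,0,0],"claw": 1},{"delta_pos": [0,0,0],"rot": [0,0,0],"claw": -1},{"delta_pos": [0,0,0],"rot": [0,0,0],"claw": -1},{"delta_pos": [0,0,0],"rot": [0,0,0],"claw": -1},{"delta_pos": [0,0,0],"rot": [0,0,0],"claw": -1},{"delta_pos": [0,0,-0.08],"rot": [0,0,0],"claw": -1},{"delta_pos": [0,0,-0.14],"rot": [0,0,0],"claw": -1},{"delta_pos": [0,0,-0.14],"rot": [0,0,0],"claw": -1},{"delta_pos": [0,0,0],"rot": [0,0,0],"claw": -1},{"delta_pos": [0,0,0],"rot": [0,0,0],"claw": -1}])

```text
time_s: 56.0
tool_pos: [0.625, -0.1169, 0.2257]
eef_rot: [2.218, 2.221, 0.002]
contact_force: [-0.7, 0.9, -0.6]
finger_gap: 0.0856
```

```bash
python3 plan.py .6265 -.461 .13 0;  python3 - <<'E'
from jars import *
f=grab('top'); jars(f,(395,500,170,290))
E
```

```text
t 56.0 pos [ 0.625  -0.1169  0.2257] phi 0.002 gap 0.0856 F [-0.7  0.9 -0.6] q6 -0.36
ROT total [0.02  0.008 0.011] rows 0 each [0.02  0.008 0.011]
POS total [-1.147   0.0051  0.3189] rows 8 each [-0.1434  0.0006  0.0399]
px [467.8 196. ] world [ 0.6263 -0.4612] size [0.044 0.046]
```

Request:
move_arm(increments=[{"delta_pos": [-0.143,0,0],"rot": [0,0,0],"claw": -1},{"delta_pos": [-0.143,0,0],"rot": [0,0,0],"claw": -1},{"delta_pos": [-0.143,0,0],"rot": [0,0,0],"claw": -1},{"delta_pos": [-0.143,0,0],"rot": [0,0,0],"claw": -1},{"delta_pos": [-0.143,0,0],"rot": [0,0,0],"claw": -1},{"delta_pos": [-0.143,0,0],"rot": [0,0,0],"claw": -1},{"delta_pos": [-0.143,0.002,0],"rot": [0,0,0],"claw": -1},{"delta_pos": [-0.146,0.002,0],"rot": [0,0,0],"claw": -1},{"delta_pos": [0,0,0.12],"rot": [0,0,0],"claw": -1},{"delta_pos": [0,0,0.14],"rot": [0,0,0],"claw": -1},{"delta_pos": [0,0,0.06],"rot": [0,0,0],"claw": -1},{"delta_pos": [0,0,0],"rot": [0,0,0],"claw": -1},{"delta_pos": [0,0,0],"rot": [0,0,0],"claw": -1},{"delta_pos": [0,0,0],"rot": [0,0,0],"claw": -1}])

```text
time_s: 57.45
tool_pos: [0.6273, -0.4616, 0.1312]
eef_rot: [2.216, 2.22, 0.0]
contact_force: [-0.2, -0.8, 0.3]
finger_gap: 0.0853
```

```bash
python3 plan.py .6265 -.461 .014 0
```

```text
t 57.45 pos [ 0.6273 -0.4616  0.1312] phi 0.002 gap 0.0853 F [-0.2 -0.8  0.3] q6 -0.78
ROT total [0.022 0.022 0.014] rows 1 each [0.022 0.022 0.014]
POS total [ 0.0019 -0.0028  0.3907] rows 3 each [ 0.0006 -0.0009  0.1302]
```

Request:
move_arm(increments=[{"delta_pos": [0,-0.002,0.13],"rot": [0,0,0],"claw": -1},{"delta_pos": [0,0,0.14],"rot": [0,0,0],"claw": -1},{"delta_pos": [0,0,0.118],"rot": [0,0,0],"claw": -1},{"delta_pos": [0,0,0],"rot": [0,0,0],"claw": -1},{"delta_pos": [0,0,0],"rot": [0,0,0],"claw": 1},{"delta_pos": [0,0,0],"rot": [0,0,0],"claw": 1},{"delta_pos": [0,0,0],"rot": [0,0,0],"claw": 1},{"delta_pos": [0,0,0],"rot": [0,0,0],"claw": 1},{"delta_pos": [0,0,0],"rot": [0,0,0],"claw": 1}])

```text
time_s: 58.35
tool_pos: [0.6278, -0.4629, 0.0168]
eef_rot: [2.214, 2.218, 0.0]
contact_force: [0.0, 0.6, 5.8]
finger_gap: 0.0568
```

Request:
move_arm(increments=[{"delta_pos": [0,0,-0.08],"rot": [0,0,0],"claw": 1},{"delta_pos": [0,0,-0.14],"rot": [0,0,0],"claw": 1},{"delta_pos": [0,0,-0.14],"rot": [0,0,0],"claw": 1},{"delta_pos": [0,0,-0.14],"rot": [0,0,0],"claw": 1},{"delta_pos": [0,0,-0.14],"rot": [0,0,0],"claw": 1},{"delta_pos": [0,0,0],"rot": [0,0,0],"claw": 1},{"delta_pos": [0,0,0],"rot": [0,0,0],"claw": 1}])

```text
time_s: 59.05
tool_pos: [0.6261, -0.4614, 0.2068]
eef_rot: [2.216, 2.22, 0.0]
contact_force: [0.8, -0.0, -2.4]
finger_gap: 0.0565
```

```bash
python3 plan.py .557 -.179 .118 0
```

```text
t 59.05 pos [ 0.6261 -0.4614  0.2068] phi 0.002 gap 0.0565 F [ 0.8 -0.  -2.4] q6 -0.78
ROT total [0.023 0.022 0.011] rows 1 each [0.023 0.022 0.011]
POS total [ 0.9413 -0.2303  0.2958] rows 7 each [ 0.1345 -0.0329  0.0423]
```

Request:
move_arm(increments=[{"delta_pos": [0.07,-0.017,0],"rot": [0,0,0],"claw": 1},{"delta_pos": [0.12,-0.03,0],"rot": [0,0,0],"claw": 1},{"delta_pos": [0.12,-0.03,0],"rot": [0,0,0],"claw": 1},{"delta_pos": [0.12,-0.03,0],"rot": [0,0,0],"claw": 1},{"delta_pos": [0.12,-0.03,0],"rot": [0,0,0],"claw": 1},{"delta_pos": [0.12,-0.03,0],"rot": [0,0,0],"claw": 1},{"delta_pos": [0.12,-0.029,0],"rot": [0,0,0],"claw": 1},{"delta_pos": [0.1,-0.023,0],"rot": [0,0,0],"claw": 1},{"delta_pos": [0.05,-0.011,0],"rot": [0,0,0],"claw": 1},{"delta_pos": [0,0,0],"rot": [0,0,0],"claw": 1},{"delta_pos": [0,0,0.08],"rot": [0,0,0],"claw": 1},{"delta_pos": [0,0,0.08],"rot": [0,0,0],"claw": 1},{"delta_pos": [0,0,0.08],"rot": [0,0,0],"claw": 1},{"delta_pos": [0,0,0.03],"rot": [0,0,0],"claw": 1},{"delta_pos": [0,0,0.018],"rot": [0,0,0],"claw": 1},{"delta_pos": [0,0,0.004],"rot": [0,0,0],"claw": 1},{"delta_pos": [0,0,0],"rot": [0,0,0],"claw": 1},{"delta_pos": [0,0,0],"rot": [0,0,0],"claw": 1}])

```text
time_s: 60.85
tool_pos: [0.5567, -0.1796, 0.1169]
eef_rot: [2.218, 2.221, 0.001]
contact_force: [0.7, -1.3, -0.5]
finger_gap: 0.0567
```

Release, rise and move away to the left so that everything can be checked.

Request:
move_arm(increments=[{"delta_pos": [0,0,0],"rot": [0,0,0],"claw": -1},{"delta_pos": [0,0,0],"rot": [0,0,0],"claw": -1},{"delta_pos": [0,0,0],"rot": [0,0,0],"claw": -1},{"delta_pos": [0,0,0],"rot": [0,0,0],"claw": -1},{"delta_pos": [0,0,-0.08],"rot": [0,0,0],"claw": -1},{"delta_pos": [0,0,-0.14],"rot": [0,0,0],"claw": -1},{"delta_pos": [0,0,-0.16],"rot": [0,0,0],"claw": -1},{"delta_pos": [0,0,-0.1],"rot": [0,0,0],"claw": -1},{"delta_pos": [-0.13,-0.06,0],"rot": [0,0,0],"claw": -1},{"delta_pos": [-0.13,-0.06,0],"rot": [0,0,0],"claw": -1},{"delta_pos": [-0.13,-0.06,0],"rot": [0,0,0],"claw": -1},{"delta_pos": [-0.13,-0.06,0],"rot": [0,0,0],"claw": -1},{"delta_pos": [-0.13,-0.06,0],"rot": [0,0,0],"claw": -1},{"delta_pos": [-0.13,-0.06,0],"rot": [0,0,0],"claw": -1},{"delta_pos": [-0.13,-0.06,0],"rot": [0,0,0],"claw": -1},{"delta_pos": [0,0,0],"rot": [0,0,0],"claw": -1},{"delta_pos": [0,0,0],"rot": [0,0,0],"claw": -1},{"delta_pos": [0,0,0],"rot": [0,0,0],"claw": -1}])

```text
time_s: 62.65
tool_pos: [0.4308, -0.4512, 0.2599]
eef_rot: [-2.218, -2.224, -0.001]
contact_force: [0.4, 0.2, -0.5]
finger_gap: 0.0855
```

```bash
python3 - <<'E'
from jars import *
print(r.observe()['tool_pos'])
f=grab('top','top9.png'); g=grab('scene','s9.png')
W=lambda h,s,v:(s<50)&(v>170)
show('label shoe',blob(f,(278,298,190,220),W,.077))
show('label tray',blob(f,(185,220,235,265),W,.038))
jars(f,(297,400,160,236))
a=f['img'][150:290,160:420]; b=g['img'][140:270,170:490]
cv2.imwrite('pics/end.png',np.vstack([cv2.resize(a,(594,320)),cv2.resize(b,(594,270))])[:,:,::-1])
E
```

```text
[ 0.43081838 -0.45122728  0.25986891]
label shoe ctr [0.5933 0.0913] size [0.0422 0.0328] ang 1.13 centroid [0.5933 0.0914]
label tray ctr [0.4617 0.3618] size [0.0435 0.0335] ang 5.04 centroid [0.462  0.3618]
px [337.3 216.7] world [ 0.5604 -0.0641] size [0.051 0.049]
px [379.8 215.9] world [ 0.564  -0.1925] size [0.052 0.051]
px [315.9 192.9] world [0.6323 0.003 ] size [0.053 0.048]
px [357.9 191.7] world [ 0.6366 -0.1264] size [0.053 0.05 ]
```

View pics/end.png

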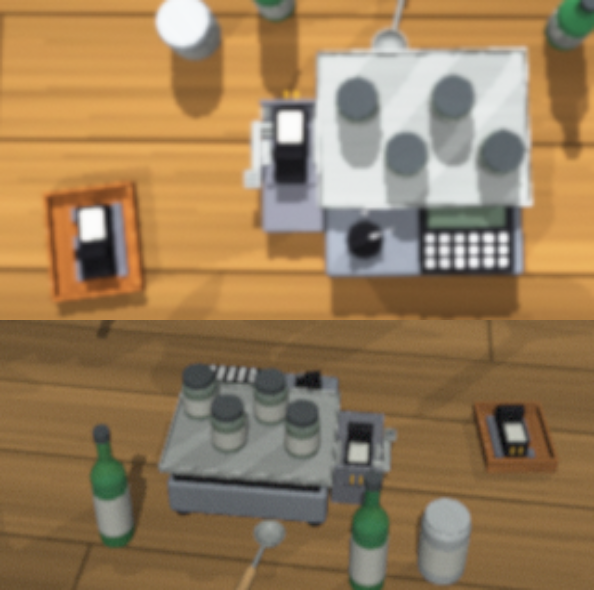

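The final picture shows four jars upright on the pan, the pack latched in the shoe, the pointer at "on", the spent pack flat in the tray and the bystanders in place. Handing in.

```bash
python3 -c "
from bench import r; print(r.hand_in()); print(r.observe()['time_s'])"
```

```text
the job is handed in; nothing more can be done
None
the job is handed in; nothing more can be done
```

I carried out the whole sequence and handed the job in at about 63 s of the 208 s allowed. The hand-in gives no verdict, and I had no readings of the power, catch or ejector joints, so these checks come from the pictures and forces.

- **Scale and packs:** I turned the knob to off, pressed the catch until the spent pack popped out, and laid that pack in the tray. The fresh pack went in to the stop (28 N), and I turned the knob back to on with the pan still empty.
- **Jars:** All four jars of the order stand upright on the pan.
- **Fresh pack:** Its label sits within 1 mm of where the latched spent pack's label was, and it stayed there after I let go.
- **Knob:** After I turned it on, it looked the same as in the starting picture.
- **Spent pack and bystanders:** The spent pack lies flat, its origin roughly 3 mm from the tray's centre. By eye, the bottles, tin and scoop had not moved.

**What went wrong on the way:**
- On the first try the fresh pack rolled about 40° in the grip, probably because the grip slackened. It then pressed on the scale or shoe with about 45 N before I backed off. I levelled it on the counter, gripped it again and inserted it cleanly. That 45 N came through the held pack, but it is above the 40 N limit set for the arm and gripper body.
- One jar had been knocked several centimetres aside, and I found its new position before picking it up.

**Check that failed:** The cross-check of the jar positions in the scene camera found no jars, so the final jar positions rest on the top camera alone.

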